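# Set out the blocks and tools round the small violin mould

## Task

Set out the next glue-up round the small violin-shaped mould, everything right up close to it (a gap of a few millimetres): the tall neck block upright on the bench at the middle of the mould's narrow end, with a broad face towards it. Looking along the mould from its wide end to its narrow end, stand the spool clamp on the bench beside the waist on the left and the chunky pine block beside the waist on the right, and put the little brass plane on top of the mould, midway between those two and lying along the centre line. Leave the mug, steel rod and loose blue-handled file where they are.

Things in the scene. Friction and masses are not known exactly. Their poses are not given: they have to be found in the camera images.
- mould: violin-shaped pale wood mould, fixed flat on the bench, 235 long, 20 thick, flat top. Origin: underside, half length, on the centre line. x along it to the narrow rounded end (x = +118, always the end to the robot's left); wide rounded end at x = -118; y left seen from wide to narrow end, z up. Wide bout 126 broad, narrow 104. Waist at x = -6, edges there y = +/-38; edges +/-46 at x = -25, +/-42 at x = +15.
- neck_block: tall pine neck block standing upright, 37 (x) x 55 (y) x 98 high, about 0.1 kg. Origin: centre of the underside; z up. The broad faces (55 x 98) look along +/-x.
- spool_clamp: spool clamp standing upright: two wooden discs of 38 diameter on a thin threaded rod, 94 high. Lower disc z = 0 to 18, upper disc z = 50 to 68 (grip it there), nut of 15 diameter up to z = 75 and rod of 6 diameter above. Origin: centre of the underside; z up along the rod. 60 g.
- waist_block: chunky pine block, 37 (x) x 41 (y) x 44 high, about 30 g. Origin: centre of the underside; z up.
- finger_plane: little brass finger plane, 22 (x) x 46 (y, its length) x 24 high, side walls solid up to z = 20. Origin: centre of the sole; z up. 110 g. Grip across its 22 width.
- mug: spotted white mug, 82 diameter, 91 high, bystander; origin: centre of the underside
- rod: grey steel rod lying at the bench's front edge, 150 (y) x 10 x 8, bystander; origin: centre of the underside
- wood_file: small file with a blue handle lying loose on the bench to the right of the mould, 133 (y) x 15 x 15, bystander; origin: centre of the underside
Not all that is in view belongs to the job. What is shaped like the spool_clamp but green is not meant.

How it is judged (in metres and radians):
At the end, for the whole second after the job is handed in: All released, at rest, upright; neck block within 17 mm of the narrow end, 13 mm of the centre line, 0.22 rad of square; clamp (left) and pine block (right) within 15 mm of the waist line and 20 mm of its edges; plane on the mould within 13 mm of the waist's middle, along it within 0.22 rad (x of neck_block in the frame of mould between 0.128 and 0.154 m and y of neck_block in the frame of mould between -0.013 and 0.013 m and angle between the x axis of neck_block and the x axis of mould, either way round below 0.22 rad and angle between each of neck_block, spool_clamp, waist_block, finger_plane's own z axis and vertical below 0.1 rad and linear speed of each of neck_block, spool_clamp, waist_block, finger_plane below 0.02 m/s and height (world z) of each of neck_block, spool_clamp, waist_block below 0.008 m and x of spool_clamp in the frame of mould between -0.021 and 0.009 m and y of spool_clamp in the frame of mould between 0.05 and 0.08 m and x of waist_block in the frame of mould between -0.021 and 0.009 m and y of waist_block in the frame of mould between -0.085 and -0.05 m and x of finger_plane in the frame of mould between -0.019 and 0.007 m and y of finger_plane in the frame of mould between -0.013 and 0.013 m and angle between the y axis of finger_plane and the x axis of mould, either way round below 0.22 rad and z of finger_plane in the frame of mould between 0.016 and 0.025 m); the robot touches nothing.
It fails at once if the spotted mug is shifted by more than 30 mm (distance of mug from where it was at the start of the episode above 0.03 m).
It fails at once if the steel rod is shifted by more than 30 mm (distance of rod from where it was at the start of the episode above 0.03 m).
It fails at once if the loose blue-handled file is shifted by more than 30 mm (distance of wood_file from where it was at the start of the episode above 0.03 m).
It also fails if it takes over 120 s, if anything falls off the work surface, if the arm or the gripper's body presses on something with over 40 N, if the wrist force passes 120 N, or if a joint passes its speed limit or range.

## Robot

A 6-joint arm with a two-finger parallel gripper is mounted at the origin on a cart in front of the work surface, level with it; the furniture and walls round the work are solid. World frame = base frame: x ahead of the robot, y to its left, z up, the work surface at z = 0. Lengths are in mm, angles in rad, forces in N, time in s.
With the tool pointing down it reaches from about 350 to 975 mm from the base axis. Payload 7.1 kg.
Tool frame: the origin (TCP) lies between the finger pads; the fingertips stand 8 mm ahead of it and the grasp point (between the pads) lies 11 mm behind it (ctrl.tips_ahead is the distance from the TCP to the fingertips, in mm); y points along the fingers, z is the direction in which the jaws open and shut, and the axes are right-handed (so a half turn about y gives the same grasp; the last joint's range is limited). The gripper opens to 88 mm and grips with 3 to 60 N. Pads are 20 mm wide; open, the fingers measure 115 mm over their backs; the gripper's body (75 mm by 178 mm) begins 61 mm behind the grasp point.
Start: joints at [1.169, 0.423, 1.63, -0, 1.089, -0.019], TCP at [233.417, 579.76, 230.675] pointing down, gripper open.
Joint ranges: [-3, 3], [-0.9, 2.11], [0.09, 2.58], [-1.31, 4.45], [0.11, 2.69], [-2.54, 2.54]. Speed limits (rad/s): [2.39, 2.39, 3.01, 3.14, 3.14, 3.14].

## Interface

Orientations are given as a rotation vector (axis times angle).
In Python, from workcell import ctrl gives the robot as it stands.
- The arm moves only by the shell command python3 -m creep 'ROWS'. ROWS is JSON, a list of rows, each an object of numbers: "tx", "ty", "tz": the shift along the world's x, y, z in mm; "rx", "ry", "rz": the turn, a rotation vector about the world's x, y, z in rad; "fingers": the closure in counts, from 0 (fully open) to 255 (shut). A call has 1 to 10 rows; each row is the pose to reach, as a shift and turn from the pose commanded when the call began; what a row does not reach only later rows make up. A row lasts 1/8 s, in which the tool goes at most 62.5 mm and 10.7 degrees, less where a joint would pass 70% of its speed; a pose out of reach is approached as far as the arm can. A call with a gripper value outside its range is refused whole. The fingers move at their own pace and stop on an object; the grip force is fixed at half the most. Time passes only in rows, so rows that repeat a pose let the fingers close. It gives the time, the measured TCP pose, the force and the opening at its end, in the units of the state.
- ctrl.get_obs(): the state, without advancing time (a new reading comes with each control period).
- ctrl.get_image(name): name is "scene" or "side" or "wrist"; returns a dict with "pixels" (384x512x3 uint8, blue, green, red), "intrinsics" (3x3 intrinsics, pixels), "rvec" (rotation vector, rad) and "tvec" (3), from world to camera coordinates, as OpenCV has them. Camera axes: x right, y down, z forward; pixel columns grow to the right and rows downward; lengths in mm; the calibration is good to about 2 mm. A picture is of the moment at which its call begins. There is no depth.
- ctrl.close_job(): hands the job in, once; it reports no verdict.
The state is a dict: "t": time; "qpos": joint angles; "qvel": joint speeds; "joint_torque": joint torques, N m; "ee_pos": TCP position; "orientation": TCP orientation; "ft_force": force on the tool from outside, world axes, zero at the start; "moment": the same for the moment, N m; "width": finger opening in mm.
Only numpy, scipy, OpenCV 4.12 (cv2) and the standard library are available. Lean on these libraries where they do the work, as an engineer would, in place of code of your own. Each camera call takes 0.05 s, during which the arm holds its last target.

## Working session

There is one attempt and no reset: what is moved stays moved. The work goes in short steps, Python scripts to look and compute and a shell command to move; the robot and the scene stay as the last step left them, time stands still between calls to the robot, and variables do not carry over. Pictures are saved under pics/ and viewed, and the job is handed in when it is done.

```bash
mkdir -p pics; ls; cat > h.py <<'E'
import numpy as np, cv2
from workcell import ctrl
def cam(n):
    d=ctrl.get_image(n); R,_=cv2.Rodrigues(np.array(d["rvec"],float)); return d["pixels"],np.array(d["intrinsics"],float),R,np.array(d["tvec"],float).ravel()
def ray(c,u,v,z):
    _,K,R,t=c; d=R.T@np.linalg.solve(K,[u,v,1.]); o=-R.T@t
    return o+d*(z-o[2])/d[2]
def proj(c,P):
    _,K,R,t=c; p=K@(R@np.array(P,float)+t); return p[:2]/p[2]
E
python3 - <<'E'
from h import *
for n in("scene","side","wrist"):
    c=cam(n); cv2.imwrite(f"pics/{n}0.png",cv2.resize(c[0],(800,600),interpolation=cv2.INTER_CUBIC)); print(n,(-c[2].T@c[3]).round(),c[1][0,0])
print(ctrl.get_obs())
E
```

```text
pics
scene [-75. 996. 807.] 486.49024171715496
side [  452. -1448.   757.] 451.33652782427055
wrist [162. 607. 385.] 265.08217676054437
{'t': 0.15, 'qpos': array([ 1.16906067e+00,  4.23627859e-01,  1.63050574e+00,  9.30719456e-06,
        1.08861645e+00, -1.90035505e-02]), 'qvel': array([ 0.00133998, -0.00148915, -0.00388298,  0.00027823, -0.00168954,
       -0.00086447]), 'joint_torque': array([ 3.22953365e-04, -5.44984174e+01, -2.73920292e+01,  6.44466165e-02,
        2.04076868e-02, -7.39591496e-05]), 'ee_pos': array([233.21989165, 579.39839545, 230.10707208]), 'orientation': array([-1.55099314,  0.30051222, -0.30011788]), 'ft_force': array([0.11016926, 0.08668672, 0.46990809]), 'moment': array([ 0.04051677,  0.00357877, -0.05446538]), 'width': 87.62544093505471}
```

View pics/scene0.png

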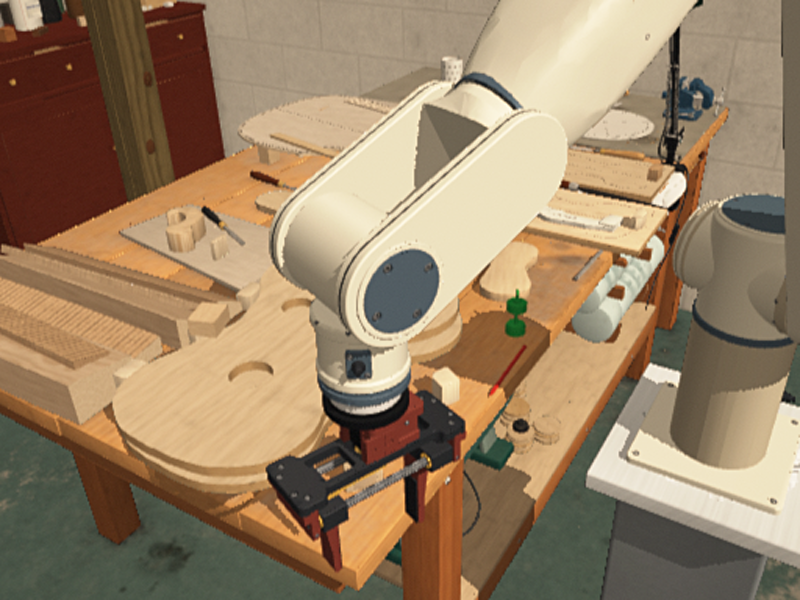

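View pics/side0.png

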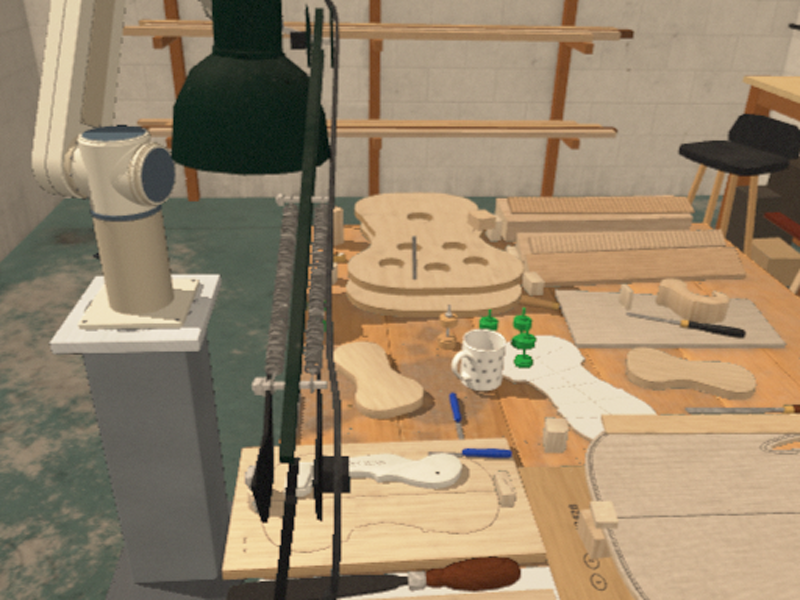

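View pics/wrist0.png

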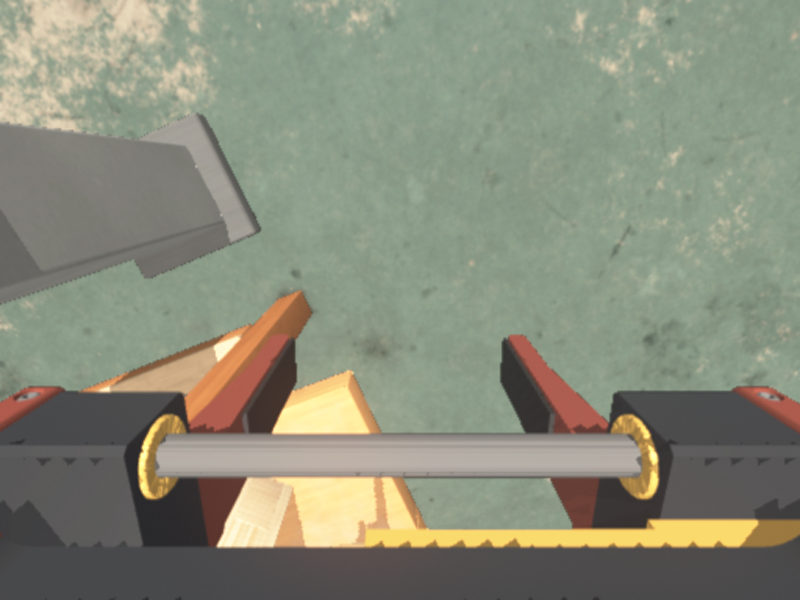

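```bash
python3 - <<'E'
from h import *
c=cam("side"); np.save("side0.npy",c[0])
cv2.imwrite("pics/side1.png",cv2.resize(c[0][185:300,200:500],(800,307),interpolation=cv2.INTER_CUBIC))
s=512/800
for n,u,v,z in [("m1far",360,345,20),("m1near",398,410,20),("m2l",630,358,20),("m2r",752,385,20),("mug",480,385,0),("clamp?",448,345,0),("rod?",413,278,50),("block",555,448,0),("g1",488,330,0),("g2",523,364,0),("file1",455,415,0),("file2",487,453,20),("lamp",250,165,300)]:
    print(n,ray(c,u*s,v*s,z).round())
E
```

```text
m1far [ 485. -234.   20.]
m1near [ 545. -454.   20.]
m2l [1017. -306.   20.]
m2r [1213. -409.   20.]
mug [ 709. -356.    0.]
clamp? [ 668. -209.    0.]
rod? [615.   9.  50.]
block [ 801. -545.    0.]
g1 [ 763. -150.    0.]
g2 [ 808. -287.    0.]
file1 [ 647. -447.    0.]
file2 [ 678. -576.   20.]
lamp [257.  67. 300.]
```

View pics/side1.png

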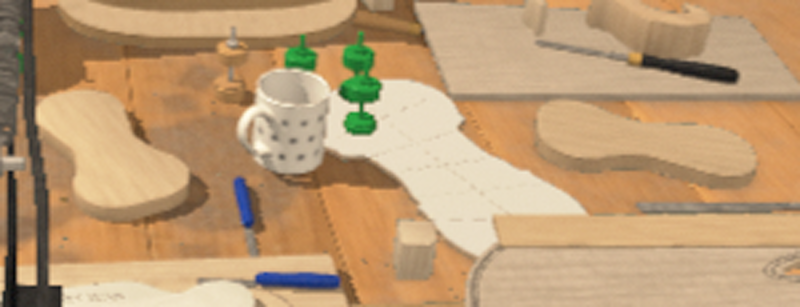

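```bash
python3 -m creep '[{"tz":60},{"tz":110,"tx":30,"ty":-30},{"tz":150,"tx":60,"ty":-75},{"tz":180,"tx":85,"ty":-125},{"tz":220,"tx":110,"ty":-170},{"tz":220,"tx":130,"ty":-225},{"tz":220,"tx":150,"ty":-280},{"tz":220,"tx":150,"ty":-340},{"tz":220,"tx":150,"ty":-400},{"tz":220,"tx":150,"ty":-450}]'
python3 - <<'E'
from h import *
for n in("scene","side","wrist"):
    c=cam(n); cv2.imwrite(f"pics/{n}2.png",cv2.resize(c[0],(800,600),interpolation=cv2.INTER_CUBIC)); print(n,(-c[2].T@c[3]).round())
print(ctrl.get_obs()["qpos"])
E
```

```text
scene [-75. 996. 807.]
side [  452. -1448.   757.]
wrist [162. 607. 385.]
[ 1.16895298e+00  4.23299400e-01  1.63004483e+00 -8.69274531e-06
  1.08857090e+00 -1.89896181e-02]schema error: expected keys tx, ty, tz, rx, ry, rz, fingers
```

View pics/scene2.png

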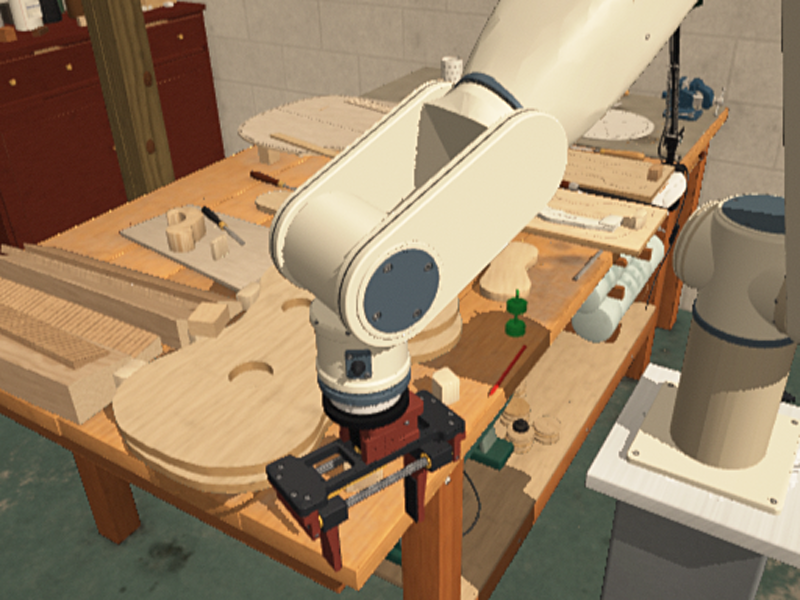

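View pics/wrist2.png

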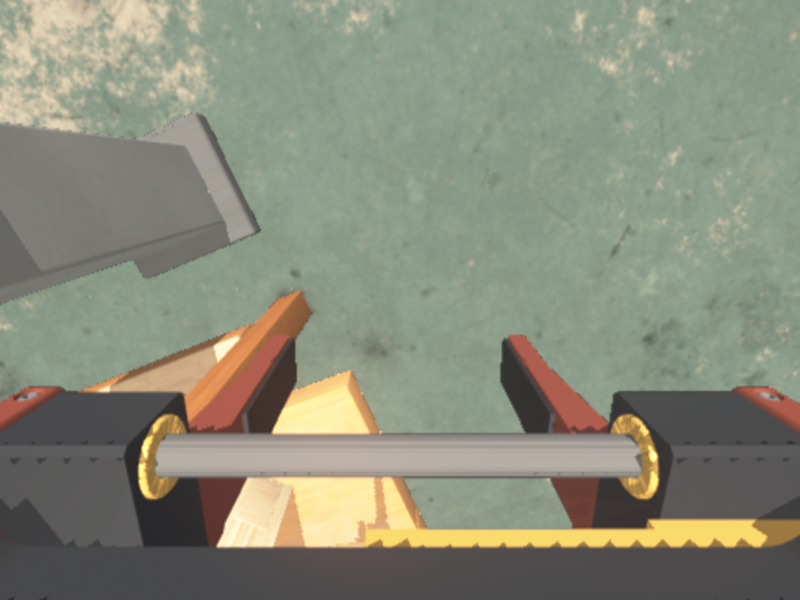

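```bash
python3 -m creep '[{"tx":0,"ty":0,"tz":60,"rx":0,"ry":0,"rz":0,"fingers":0},{"tx":30,"ty":-30,"tz":110,"rx":0,"ry":0,"rz":0,"fingers":0},{"tx":60,"ty":-75,"tz":150,"rx":0,"ry":0,"rz":0,"fingers":0},{"tx":85,"ty":-125,"tz":180,"rx":0,"ry":0,"rz":0,"fingers":0},{"tx":110,"ty":-170,"tz":220,"rx":0,"ry":0,"rz":0,"fingers":0},{"tx":130,"ty":-225,"tz":220,"rx":0,"ry":0,"rz":0,"fingers":0},{"tx":150,"ty":-280,"tz":220,"rx":0,"ry":0,"rz":0,"fingers":0},{"tx":150,"ty":-340,"tz":220,"rx":0,"ry":0,"rz":0,"fingers":0},{"tx":150,"ty":-400,"tz":220,"rx":0,"ry":0,"rz":0,"fingers":0},{"tx":150,"ty":-450,"tz":220,"rx":0,"ry":0,"rz":0,"fingers":0}]'
python3 - <<'E'
from h import *
for n in("scene","side","wrist"):
    c=cam(n); cv2.imwrite(f"pics/{n}3.png",cv2.resize(c[0],(800,600),interpolation=cv2.INTER_CUBIC)); print(n,(-c[2].T@c[3]).round())
print(ctrl.get_obs()["qpos"])
E
```

```text
t: 1.6
ee_pos: [382.9, 127.7, 450.9]
orientation: [-1.55, 0.3, -0.301]
ft_force: [-0.2, 0.6, -0.1]
width: 87.8
scene [-75. 996. 807.]
side [  452. -1448.   757.]
wrist [311. 155. 606.]
[ 2.92986872e-01 -1.29961260e-01  1.78510528e+00  6.19025739e-05
  1.48541858e+00 -8.90792894e-01]
```

View pics/scene3.png

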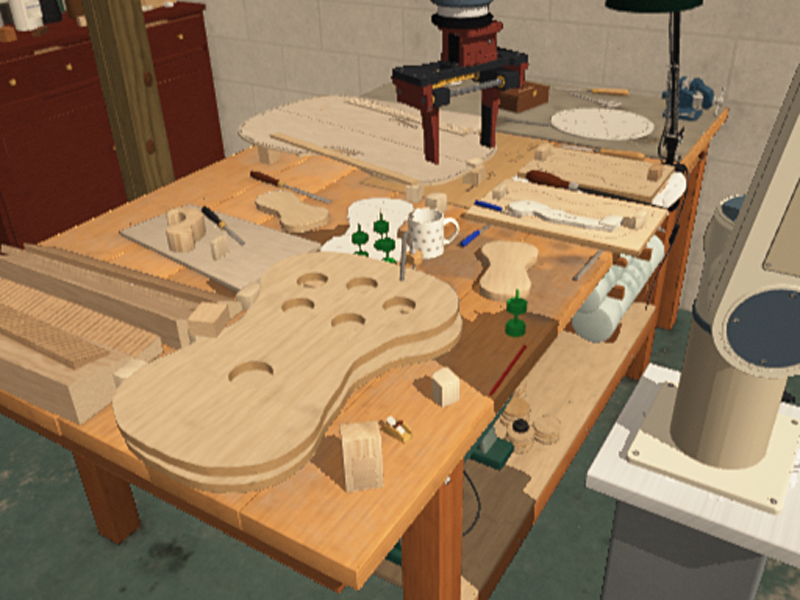

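View pics/wrist3.png

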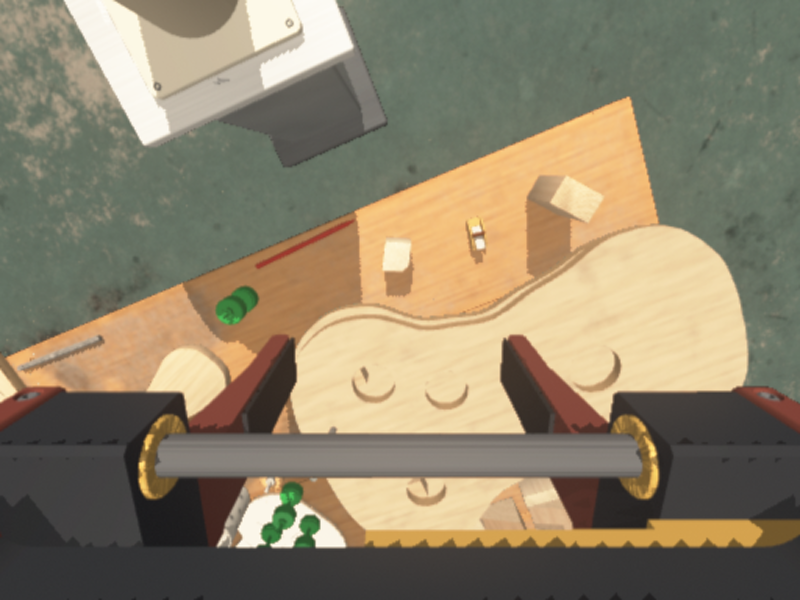

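```bash
python3 - <<'E'
from h import *
c=cam("scene"); w=cam("wrist")
def crop(im,x0,y0,x1,y1,n,k):
    cv2.imwrite(n,cv2.resize(im[y0:y1,x0:x1],None,fx=k,fy=k,interpolation=cv2.INTER_CUBIC))
crop(c[0],195,220,315,320,"pics/a1.png",6)
crop(c[0],235,100,375,205,"pics/a2.png",5.5)
crop(w[0],220,90,420,190,"pics/a3.png",4)
E
```

```text
(no output)
```

View pics/a1.png

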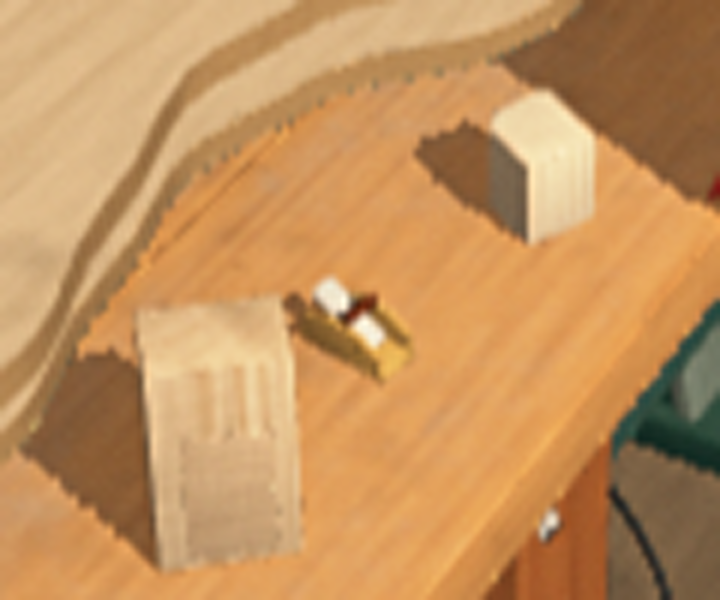

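View pics/a2.png

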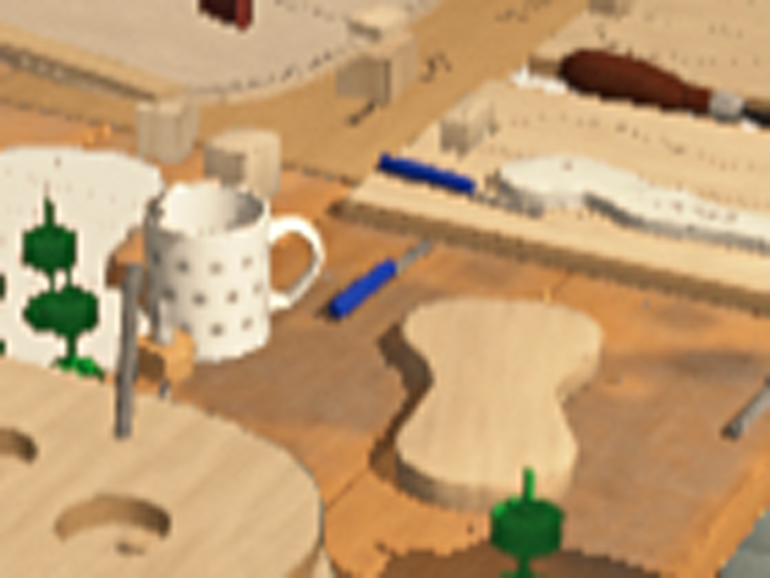

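View pics/a3.png

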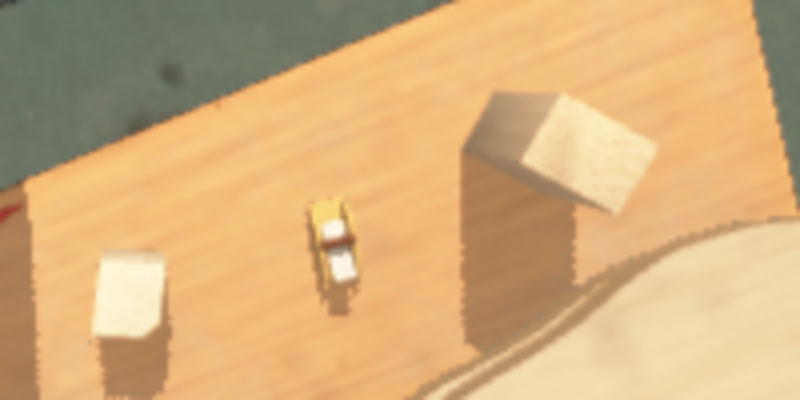

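```bash
python3 - <<'E'
from h import *
c=cam("scene"); w=cam("wrist"); s=cam("side")
W=lambda u,v,z:ray(w,220+u/4-.4,90+v/4-.4,z)[:2].round(1)
A=lambda u,v,z:ray(c,195+u/6-.4,220+v/6-.4,z)[:2].round(1)
B=lambda u,v,z:ray(c,235+u/5.5-.4,100+v/5.5-.4,z)[:2].round(1)
print("small top W",[W(*p,44) for p in[(103,257),(163,255),(165,325),(150,338),(92,335)]])
print("small top A",[A(*p,44) for p in[(490,125),(527,160),(594,140),(545,90)]], "bot",[A(*p,0) for p in[(530,242),(594,213),(492,205)]])
print("neck top W",[W(*p,98) for p in[(563,95),(657,150),(613,213),(520,160)]])
print("neck top A",[A(*p,98) for p in[(138,308),(277,298),(290,365),(145,378)]],"bot",[A(*p,0) for p in[(160,570),(300,550)]])
print("plane W20",[W(*p,20) for p in[(310,205),(345,197),(357,275),(330,285)]],"A20",[A(*p,20) for p in[(412,355),(385,370),(300,315)]])
print("mould B20",{k:B(*p,20) for k,p in dict(far=(500,300),L=(600,345),waistR=(562,385),nearR=(577,450),near=(485,497),nearL=(397,440),waistL=(430,375),farL=(405,325)).items()})
print("clamp up disc B68",B(165,340,68),"rodtop",B(160,250,94),"other",B(127,255,18),B(127,255,68))
print("other blocks B",B(165,155,0),B(240,190,0))
S=lambda u,v,z:ray(s,200+u*.375-.4,185+v*.375-.4,z)[:2].round(1)
print("S clamp",S(232,30,94),S(232,100,0),"block",S(415,275,0),"mould",[S(*p,20) for p in[(75,92),(38,105),(100,140),(130,135),(190,185),(90,212)]])
E
```

```text
small top W [array([390.2, 106. ]), array([401.2, 136.1]), array([437.1, 123. ]), array([440.8, 112.8]), array([427.4,  84.2])]
small top A [array([435.8, 115.4]), array([409.9, 129. ]), array([391.8, 102.5]), array([427.6,  81.2])] bot [array([408.4, 128.9]), array([393.8,  97.5]), array([435.4, 114.9])]
neck top W [array([392.6, 336.7]), array([433.1, 370.9]), array([454. , 344.2]), array([413.6, 310.1])]
neck top A [array([457. , 340.2]), array([415.3, 309.6]), array([390.8, 338.2]), array([432.2, 370.2])] bot [array([434.6, 368.3]), array([394.5, 332.9])]
plane W20 [array([409.5, 219.9]), array([412.6, 239.1]), array([455.9, 231.4]), array([455.7, 215.6])] A20 [array([402.7, 236.2]), array([407.5, 249.3]), array([455.2, 238.3])]
mould B20 {'far': array([ 553.6, -441.7]), 'L': array([ 472.6, -415. ]), 'waistR': array([ 472. , -355.3]), 'nearR': array([ 432.2, -286.5]), 'near': array([ 456. , -211.7]), 'nearL': array([ 529.1, -245.8]), 'waistL': array([ 547.9, -327.9]), 'farL': array([ 591.4, -380.5])}
clamp up disc B68 [ 666.7 -210.2] rodtop [ 704.7 -268.3] other [ 803.4 -385.6] [ 747.7 -298.1]
other blocks B [ 888.5 -576.3] [ 808.3 -548.4]
S clamp [ 662.  -212.8] [ 666.6 -216.6] block [ 799.9 -549.4] mould [array([ 477. , -223.1]), array([ 433.5, -250.5]), array([ 502.2, -327.4]), array([ 536.1, -318.8]), array([ 592.8, -417.3]), array([ 486.4, -459. ])]
```

```bash
python3 - <<'E'
from h import *
c=cam("scene"); s=cam("side")
a=cv2.resize(c[0][115:145,255:305],None,fx=8,fy=8,interpolation=cv2.INTER_CUBIC)
b=cv2.resize(s[0][255:300,335:385],None,fx=8,fy=8,interpolation=cv2.INTER_CUBIC)
d=cv2.resize(c[0][232:264,272:300],None,fx=8,fy=8,interpolation=cv2.INTER_CUBIC)
H=np.zeros((600,800,3),np.uint8);H[:240,:400]=a;H[:360,400:]=b;H[300:556,:224]=d
e=cv2.resize(s[0][190:230,270:330],None,fx=5,fy=5,interpolation=cv2.INTER_CUBIC);H[370:570,400:700]=e
cv2.imwrite("pics/b1.png",H)
E
```

```text
(no output)
```

View pics/b1.png

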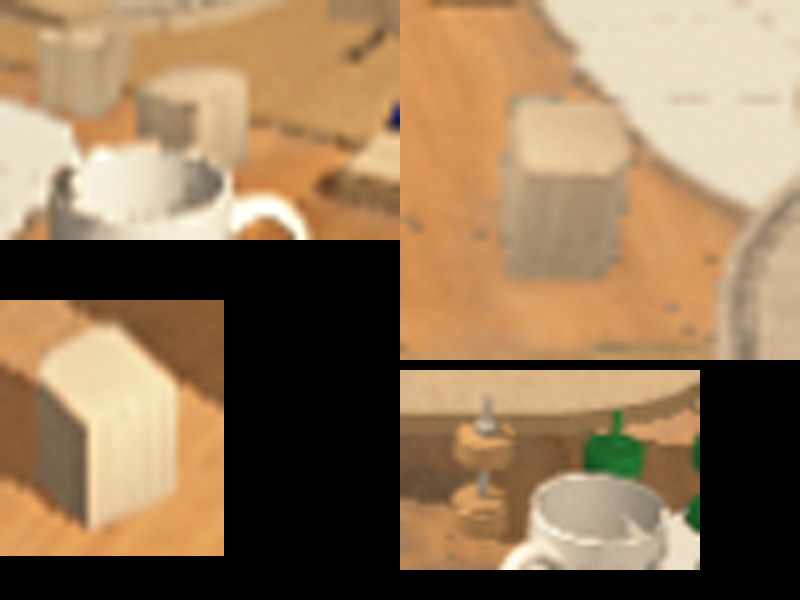

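View pics/side3.png

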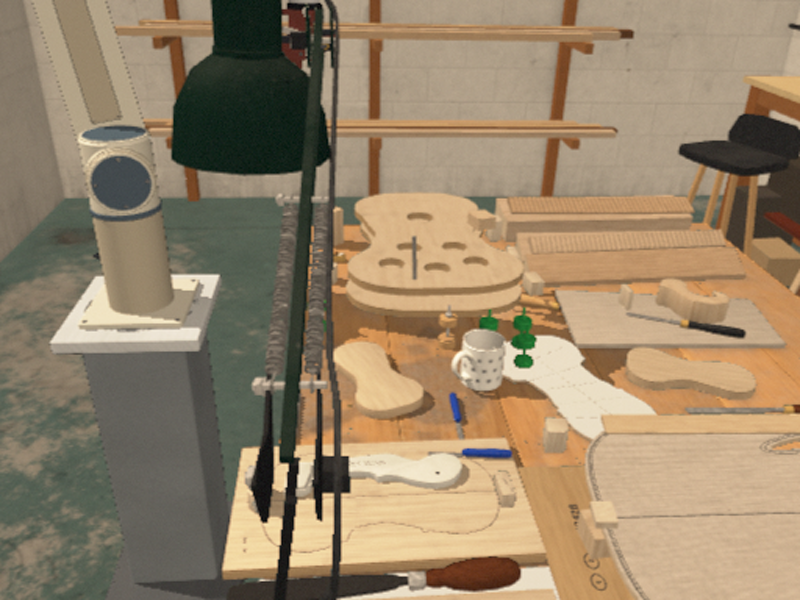

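```bash
python3 - <<'E'
from h import *
c=cam("scene"); s=cam("side")
S=lambda u,v,z:ray(s,335+(u-400)/8-.4,255+v/8-.4,z).round(1)
C=lambda u,v,z:ray(c,255+u/8-.4,115+v/8-.4,z).round(1)
print("side bot",S(510,278,0),S(610,278,0))
for z in(40,44,48,52,56): print(z,"S",[S(*p,z)[:2] for p in[(513,170),(615,177),(635,150),(613,100),(520,95)]],"C",[C(*p,z)[:2] for p in[(140,90),(195,105),(247,97),(240,70),(170,68)]])
E
```

```text
side bot [ 780.2 -554.8    0. ] [ 812.8 -556.6    0. ]
40 S [array([ 777.6, -550. ]), array([ 809.4, -555.2]), array([ 819.9, -541.9]), array([ 820.3, -515.5]), array([ 790.3, -511.3])] C [array([ 824.5, -528.5]), array([ 791.8, -525.6]), array([ 774.2, -546.1]), array([ 793.4, -573.5]), array([ 825.2, -559.2])]
44 S [array([ 775.8, -555. ]), array([ 807.4, -560.2]), array([ 817.8, -546.9]), array([ 818.3, -520.7]), array([ 788.4, -516.5])] C [array([ 819.8, -520.6]), array([ 787.3, -517.6]), array([ 769.8, -538. ]), array([ 788.8, -565.3]), array([ 820.5, -551.1])]
48 S [array([ 774., -560.]), array([ 805.4, -565.1]), array([ 815.8, -552. ]), array([ 816.2, -525.9]), array([ 786.5, -521.7])] C [array([ 815.2, -512.6]), array([ 782.8, -509.7]), array([ 765.4, -530. ]), array([ 784.3, -557.1]), array([ 815.8, -543. ])]
52 S [array([ 772.2, -565. ]), array([ 803.4, -570.1]), array([ 813.7, -557. ]), array([ 814.2, -531.1]), array([ 784.6, -526.9])] C [array([ 810.5, -504.7]), array([ 778.2, -501.8]), array([ 761. , -521.9]), array([ 779.8, -548.9]), array([ 811.1, -534.8])]
56 S [array([ 770.3, -570. ]), array([ 801.4, -575.1]), array([ 811.7, -562.1]), array([ 812.1, -536.3]), array([ 782.7, -532.2])] C [array([ 805.8, -496.7]), array([ 773.7, -493.8]), array([ 756.5, -513.9]), array([ 775.3, -540.8]), array([ 806.4, -526.7])]
```

```bash
python3 - <<'E'
from h import *
c=cam("scene"); s=cam("side"); k=.64
def tri(a,b):
    def r(c,u,v):
        _,K,R,t=c; d=R.T@np.linalg.solve(K,[u*k,v*k,1.]); return -R.T@t,d/np.linalg.norm(d)
    o1,d1=r(c,*a);o2,d2=r(s,*b)
    x=np.linalg.lstsq(np.c_[d1,-d2],o2-o1,rcond=None)[0]
    return (o1+d1*x[0]).round(),(o2+d2*x[1]).round()
print("shade left/right bottom",tri((607,5),(328,160)),tri((707,8),(175,155)))
print("post",tri((675,100),(300,350)),tri((675,60),(308,250)),tri((675,100),(330,250)))
print("rod", ray(c,575*k,278*k,0).round(),ray(c,600*k,255*k,0).round())
print("green", ray(c,515*k,332*k,0).round())
print("big mould end top", [ray(c,u*k,v*k,50).round() for u,v in[(460,305),(445,275),(400,258)]],[ray(s,u*k,v*k,50).round() for u,v in[(348,275),(430,295),(520,270)]])
R,_=cv2.Rodrigues(np.array(ctrl.get_obs()["orientation"]));print(R.round(2))
w=cam("wrist");print(w[2].round(2),w[1],(w[3]))
E
```

```text
shade left/right bottom (array([ 438., -612.,  511.]), array([ 437., -612.,  511.])) (array([ 243., -617.,  519.]), array([ 258., -614.,  518.]))
post (array([ 302., -744.,  299.]), array([ 400., -727.,  314.])) (array([ 305., -698.,  396.]), array([ 412., -681.,  423.])) (array([ 273., -610.,  338.]), array([ 436., -588.,  382.]))
rod [ 372. -387.    0.] [ 361. -513.   -0.]
green [ 396. -134.    0.]
big mould end top [array([496., -97.,  50.]), array([ 577., -185.,   50.]), array([ 696., -203.,   50.])] [array([465.,  30.,  50.]), array([644., -78.,  50.]), array([874.,  44.,  50.])]
[[ 0.93 -0.    0.37]
 [-0.37 -0.    0.93]
 [-0.   -1.   -0.  ]]
[[ 0.37  0.93  0.  ]
 [ 0.89 -0.36  0.28]
 [ 0.26 -0.1  -0.96]] [[265.08217676   0.         254.62109068]
 [  0.         265.08217676 186.71758675]
 [  0.           0.           1.        ]] [-263.28578627 -391.61539213  515.58465982]
```

Candidates (800-px scene picture): 
- Neck block: only the tall block at (362,455).
- Plane: only the brass one at (397,428).
- Chunky block: (445,385), or the similar scenery blocks at (437,203), (413,193) and round the moulds. I choose (445,385): it matches 37x41x44 and is well within reach. The others are at the limit of reach.
- Clamp: the natural wood one at (416,258), side view (448,325). The green ones at (516,312), (360,240), (383,230) and (388,250) are not meant.

Next is a close look at the near things with the wrist camera.

```bash
python3 -m creep '[{"tx":40,"ty":5,"tz":-45,"rx":0,"ry":0,"rz":0,"fingers":0},{"tx":70,"ty":10,"tz":-95,"rx":0,"ry":0,"rz":0,"fingers":0},{"tx":100,"ty":15,"tz":-145,"rx":0,"ry":0,"rz":0,"fingers":0},{"tx":115,"ty":15,"tz":-200,"rx":0,"ry":0,"rz":0,"fingers":0},{"tx":115,"ty":15,"tz":-240,"rx":0,"ry":0,"rz":0,"fingers":0},{"tx":115,"ty":15,"tz":-240,"rx":0,"ry":0,"rz":0,"fingers":0},{"tx":115,"ty":15,"tz":-240,"rx":0,"ry":0,"rz":0,"fingers":0}]'
python3 - <<'E'
from h import *
w=cam("wrist"); print((-w[2].T@w[3]).round())
cv2.imwrite("pics/w4.png",cv2.resize(w[0][0:210],(800,328),interpolation=cv2.INTER_CUBIC)); np.save("w4.npy",w[0]); np.savez("w4.npz",K=w[1],R=w[2],t=w[3])
E
```

```text
t: 3.22
ee_pos: [499.3, 145.0, 212.1]
orientation: [-1.549, 0.299, -0.301]
ft_force: [1.0, 0.3, 0.9]
width: 87.8
[427. 173. 367.]
```

View pics/w4.png

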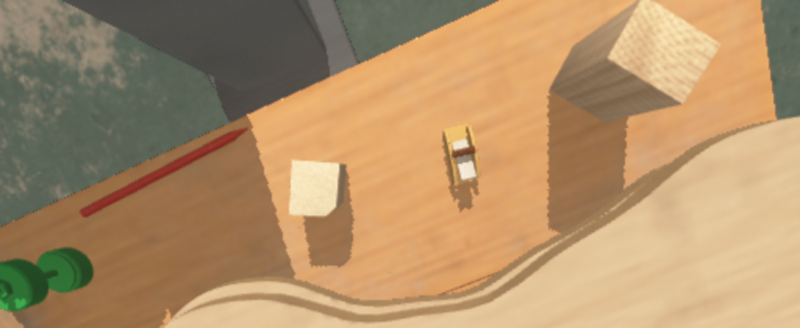

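```bash
python3 - <<'E'
from h import *
d=np.load("w4.npz"); w=(np.load("w4.npy"),d["K"],d["R"],d["t"])
H=np.zeros((400,800,3),np.uint8)
H[:,:400]=cv2.resize(w[0][70:120,275:325],(400,400),interpolation=cv2.INTER_CUBIC)
H[:,400:]=cv2.resize(w[0][95:145,178:228],(400,400),interpolation=cv2.INTER_CUBIC)
cv2.imwrite("pics/w4c.png",H)
E
```

```text
(no output)
```

View pics/w4c.png

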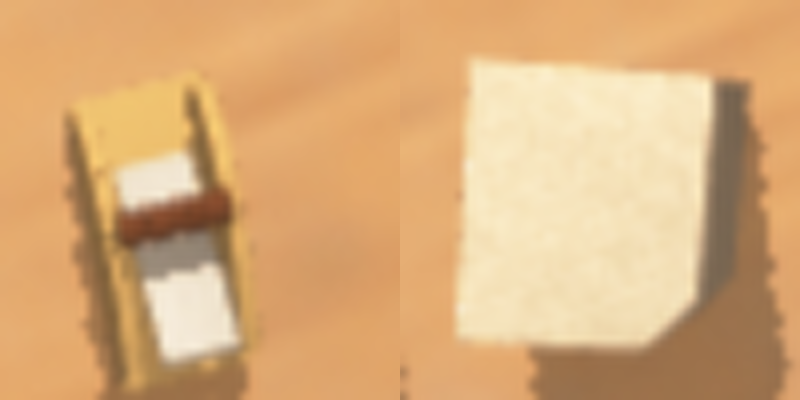

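```bash
python3 - <<'E'
from h import *
d=np.load("w4.npz"); w=(0,d["K"],d["R"],d["t"])
P=[ray(w,275+u/8-.44,70+v/8-.44,20)[:2] for u,v in[(75,108),(200,75),(255,345),(122,385)]]
B=[ray(w,178+(u-400)/8-.44,95+v/8-.44,44)[:2] for u,v in[(472,60),(712,77),(697,300),(645,348),(455,335)]]
for n,Q in(("plane",P),("block",B)):
    Q=np.array(Q);print(n,Q.round(1).tolist())
    E=np.roll(Q,-1,0)-Q
    print(np.hypot(*E.T).round(1),np.degrees(np.arctan2(E[:,1],E[:,0])).round(1),Q.mean(0).round(1))
B=np.array(B); print("block centre ~",((B[1]+B[4])/2).round(1))
E
```

```text
plane [[413.6, 217.7], [416.3, 237.0], [457.0, 232.0], [454.9, 210.4]]
[19.5 41.  21.6 41.9] [ 82.   -7.  -95.6 170.1] [435.4 224.3]
block [[391.7, 102.7], [406.8, 134.0], [435.0, 118.8], [438.6, 108.6], [426.1, 83.0]]
[34.8 32.  10.8 28.5 39.7] [  64.2  -28.3  -70.8 -115.9  150.2] [419.6 109.5]
block centre ~ [416.5 108.5]
```

```bash
python3 - <<'E'
from h import *
d=np.load("w4.npz"); R=d["R"]; K=d["K"]
c=cam("scene");k=.64
w3=(0,K,R,-R@np.array([311,155,606.]))
for z in(20,30,40,50,60,70): print(z,ray(c,251*k,371*k,z).round()[:2],ray(w3,597*k,367*k,z).round()[:2])
w=(0,K,R,d["t"])
for z in(30,50):
  print(z,[ray(w,u*k,v*k,z).round()[:2] for u,v in[(560,240),(600,205),(640,190),(690,155),(780,120)]])
E
```

```text
20 [733. 233.] [702. 334.]
30 [722. 242.] [695. 331.]
40 [712. 252.] [689. 327.]
50 [702. 262.] [682. 324.]
60 [692. 271.] [675. 321.]
70 [681. 281.] [669. 318.]
30 [array([529., 276.]), array([513., 313.]), array([514., 345.]), array([502., 387.]), array([503., 455.])]
50 [array([523., 270.]), array([508., 305.]), array([509., 335.]), array([498., 374.]), array([498., 438.])]
```

```bash
python3 -m creep '[{"tx":-20,"ty":50,"tz":0,"rx":0,"ry":0,"rz":0.18,"fingers":0},{"tx":-40,"ty":100,"tz":0,"rx":0,"ry":0,"rz":0.36,"fingers":0},{"tx":-60,"ty":150,"tz":0,"rx":0,"ry":0,"rz":0.54,"fingers":0},{"tx":-74,"ty":195,"tz":-20,"rx":0,"ry":0,"rz":0.72,"fingers":0},{"tx":-74,"ty":195,"tz":-40,"rx":0,"ry":0,"rz":0.9,"fingers":0},{"tx":-74,"ty":195,"tz":-50,"rx":0,"ry":0,"rz":1.05,"fingers":0},{"tx":-74,"ty":195,"tz":-50,"rx":0,"ry":0,"rz":1.05,"fingers":0},{"tx":-74,"ty":195,"tz":-50,"rx":0,"ry":0,"rz":1.05,"fingers":0}]'
python3 - <<'E'
from h import *
for n in("scene","wrist"):
    w=cam(n)
    cv2.imwrite(f"pics/{n}5.png",cv2.resize(w[0],(600,450),interpolation=cv2.INTER_CUBIC))
print(ctrl.get_obs()["qpos"])
R,_=cv2.Rodrigues(np.array(ctrl.get_obs()["orientation"]));print(R.round(2))
E
```

```text
t: 4.32
ee_pos: [425.2, 340.2, 162.1]
orientation: [-1.507, -0.522, 0.518]
ft_force: [0.5, 0.1, -0.2]
width: 87.7
[ 6.52871715e-01  3.98226479e-01  1.86098083e+00 -1.42582616e-05
  8.80271749e-01 -1.58299124e+00]
[[ 0.79  0.   -0.62]
 [ 0.62  0.    0.79]
 [ 0.   -1.   -0.  ]]
```

View pics/wrist5.png

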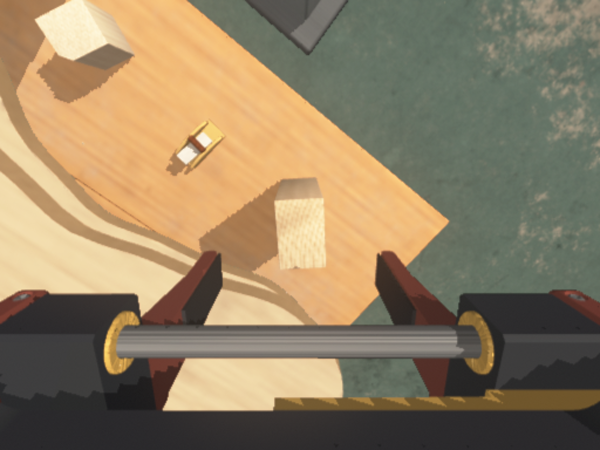

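View pics/scene5.png

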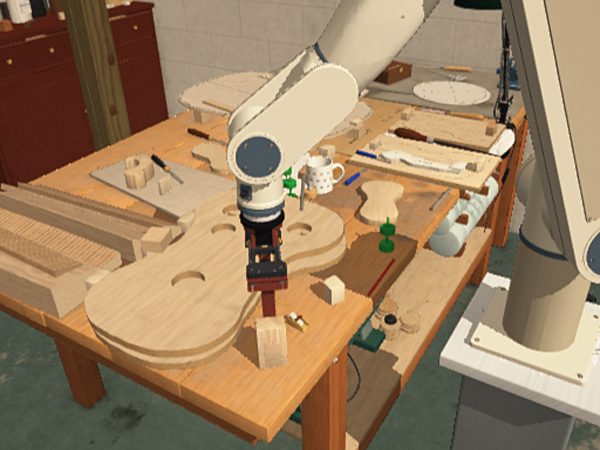

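The wrist view shows the neck block at (300,225), centred and square between the fingers. I'll go down and grip.

```bash
python3 -m creep '[{"tx":0,"ty":0,"tz":-40,"rx":0,"ry":0,"rz":0,"fingers":0},{"tx":0,"ty":0,"tz":-75,"rx":0,"ry":0,"rz":0,"fingers":0},{"tx":0,"ty":0,"tz":-94,"rx":0,"ry":0,"rz":0,"fingers":0},{"tx":0,"ty":0,"tz":-94,"rx":0,"ry":0,"rz":0,"fingers":100},{"tx":0,"ty":0,"tz":-94,"rx":0,"ry":0,"rz":0,"fingers":200},{"tx":0,"ty":0,"tz":-94,"rx":0,"ry":0,"rz":0,"fingers":255},{"tx":0,"ty":0,"tz":-94,"rx":0,"ry":0,"rz":0,"fingers":255},{"tx":0,"ty":0,"tz":-94,"rx":0,"ry":0,"rz":0,"fingers":255},{"tx":0,"ty":0,"tz":-94,"rx":0,"ry":0,"rz":0,"fingers":255},{"tx":0,"ty":0,"tz":-94,"rx":0,"ry":0,"rz":0,"fingers":255}]'
```

```text
t: 5.68
ee_pos: [424.5, 339.8, 66.9]
orientation: [-1.507, -0.522, 0.522]
ft_force: [0.1, -0.2, 3.4]
width: 36.0
```

```bash
python3 -m creep '[{"tx":0,"ty":0,"tz":50,"rx":0,"ry":0,"rz":0,"fingers":255},{"tx":0,"ty":0,"tz":100,"rx":0,"ry":0,"rz":0,"fingers":255},{"tx":0,"ty":-30,"tz":150,"rx":0,"ry":0,"rz":0,"fingers":255},{"tx":0,"ty":-80,"tz":180,"rx":0,"ry":0,"rz":0,"fingers":255},{"tx":0,"ty":-80,"tz":180,"rx":0,"ry":0,"rz":0,"fingers":255}]'
python3 - <<'E'
from h import *
H=np.zeros((600,800,3),np.uint8)
c=cam("scene");s=cam("side")
np.save("sc.npy",c[0]);np.save("sd.npy",s[0])
H[:,:400]=cv2.resize(c[0][148:208,305:345],(400,600),interpolation=cv2.INTER_CUBIC)
H[:500,400:]=cv2.resize(s[0][213:273,208:256],(400,500),interpolation=cv2.INTER_CUBIC)
cv2.imwrite("pics/m6.png",H)
E
```

```text
t: 6.3
ee_pos: [425.1, 258.1, 248.9]
orientation: [-1.507, -0.523, 0.517]
ft_force: [0.2, 0.4, -0.7]
width: 36.2
```

View pics/m6.png

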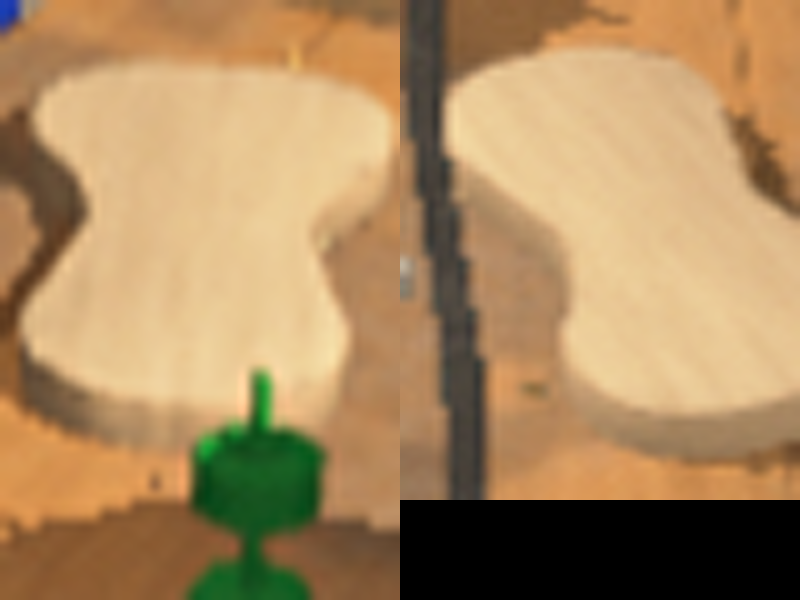

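```bash
python3 - <<'E'
from h import *
for n,f,box in(("scene","sc.npy",(300,148,350,208)),("side","sd.npy",(208,213,275,273))):
    c=cam(n); im=np.load(f); x0,y0,x1,y1=box
    h=cv2.cvtColor(im,cv2.COLOR_BGR2HSV)
    sub=h[y0:y1,x0:x1]
    b=h[178,326] if n=="scene" else h[240,240]
    cx,cy=(326,178) if n=="scene" else (240,240)
    p=h[cy-4:cy+5,cx-4:cx+5].reshape(-1,3); print(n,"top HSV",p.mean(0).round(),p.std(0).round())
    m0=p.mean(0)
    for dv in (22,32):
        mask=((abs(sub[...,2].astype(int)-m0[2])<dv)&(sub[...,1]<m0[1]+30)).astype(np.uint8)
        mask=cv2.morphologyEx(mask,cv2.MORPH_OPEN,np.ones((3,3)))
        k,_=cv2.findContours(mask,cv2.RETR_EXTERNAL,cv2.CHAIN_APPROX_NONE)
        k=max(k,key=cv2.contourArea).reshape(-1,2)+[x0,y0]
        P=np.array([ray(c,u,v,20)[:2] for u,v in k],np.float32)
        fill=np.zeros(im.shape[:2],np.uint8);cv2.drawContours(fill,[k.reshape(-1,1,2)],-1,1,-1)
        ys,xs=np.nonzero(fill);Q=np.array([ray(c,u,v,20)[:2] for u,v in zip(xs,ys)])
        print(dv,cv2.minAreaRect(P),len(Q))
        out=im.copy();cv2.drawContours(out,[k.reshape(-1,1,2)],-1,(0,0,255),1)
        if dv==32:cv2.imwrite(f"pics/mk_{n}.png",cv2.resize(out[y0-5:y1+5,x0-5:x1+5],None,fx=6,fy=6,interpolation=cv2.INTER_NEAREST))
        np.save(f"mc_{n}{dv}.npy",P)
E
python3 -c "
import cv2,numpy as np
a=cv2.imread('pics/mk_scene.png');b=cv2.imread('pics/mk_side.png')
H=np.zeros((max(len(a),len(b)),a.shape[1]+b.shape[1],3),np.uint8);H[:len(a),:a.shape[1]]=a;H[:len(b),a.shape[1]:]=b
cv2.imwrite('pics/mk.png',H)"
```

```text
scene top HSV [ 18.  94. 233.] [1. 3. 3.]
22 ((503.66241455078125, -331.5466613769531), (118.12892150878906, 244.53689575195312), 23.196603775024414) 983
32 ((500.7250671386719, -332.76739501953125), (118.3694076538086, 244.734130859375), 25.339387893676758) 1009
side top HSV [ 18.  95. 228.] [1. 2. 3.]
22 ((500.5978698730469, -335.4193420410156), (125.53077697753906, 233.1970977783203), 24.491374969482422) 1431
32 ((499.6756591796875, -335.8548583984375), (127.57029724121094, 235.70281982421875), 24.491374969482422) 1471
```

View pics/mk.png

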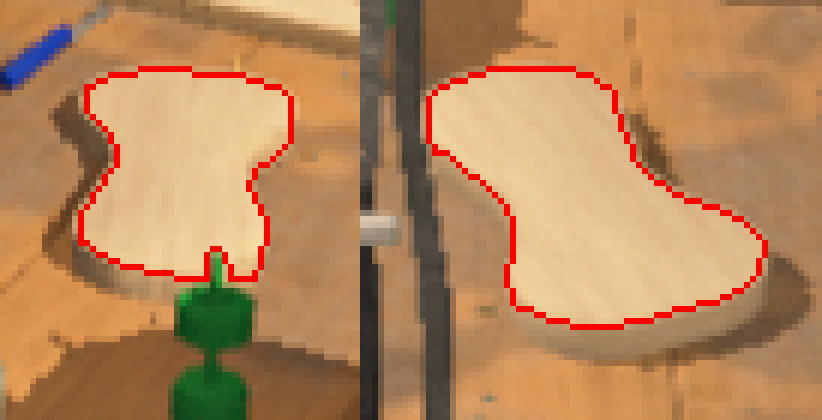

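```bash
python3 - <<'E'
from h import *
for n in("scene","side"):
    P=np.load(f"mc_{n}32.npy").astype(np.float32)
    if n=="scene": P=cv2.convexHull(P).reshape(-1,2)
    m=cv2.moments((P*10).astype(np.float32)); cx,cy=m['m10']/m['m00']/10,m['m01']/m['m00']/10
    a=.5*np.arctan2(2*m['mu11'],m['mu20']-m['mu02']); 
    a=a if np.sin(a)>0 else a+np.pi
    print(n,np.degrees(a),cx,cy)
    for da in(-4,-2,0,2,4):
        b=a+np.radians(da)
        X=np.array([np.cos(b),np.sin(b)]);Y=np.array([-X[1],X[0]])
        x=P@X;y=P@Y
        xm=(x.max()+x.min())/2
        mid=[];wid=[]
        for lo,hi in((-80,-50),(-15,5),(40,70)):
            k=(x-xm>lo)&(x-xm<hi)
            ym=(y[k].max()+y[k].min())/2 if lo!=-15 else (y[k][y[k]>y.mean()].min()+y[k][y[k]<y.mean()].max())/2
            mid.append(round(float(ym),1));wid.append(round(float(np.ptp(y[k])),1))
        c=X*xm+Y*np.mean([mid[0],mid[2]]);print(da,np.ptp(x).round(1),mid,wid,c.round(1))
E
```

```text
scene 113.02025488989024 505.8064362968369 -335.32752890721207Traceback (most recent call last):
  File "<stdin>", line 17, in <module>
    return umr_minimum(a, axis, None, out, keepdims, initial, where)
ValueError: zero-size array to reduction operation minimum which has no identity
```

```bash
python3 - <<'E'
from h import *
for n in("scene","side"):
    P=np.load(f"mc_{n}32.npy").astype(np.float32)
    m=cv2.moments((P*10).astype(np.float32))
    a=.5*np.arctan2(2*m['mu11'],m['mu20']-m['mu02']); 
    a=a if np.sin(a)>0 else a+np.pi
    print(n,np.degrees(a))
    for da in(-4,-2,0,2,4):
        b=a+np.radians(da)
        X=np.array([np.cos(b),np.sin(b)]);Y=np.array([-X[1],X[0]])
        x=P@X;y=P@Y
        xm=(x.max()+x.min())/2
        mid=[];wid=[]
        for lo,hi in((-80,-50),(-15,5),(40,70)):
            k=(x-xm>lo)&(x-xm<hi)
            yy=y[k];t=(y.max()+y.min())/2
            if lo==-15: q=(yy[yy>t].min(),yy[yy<t].max())
            else: q=(yy.max(),yy.min())
            mid.append(round(float(sum(q)/2),1));wid.append(round(float(q[0]-q[1]),1))
        c=X*xm+Y*np.mean(mid);print(da,np.ptp(x).round(1),mid,wid,c.round(1))
E
```

```text
scene 111.86857866026062
-4 243.7 [-384.0, -376.5, -375.3] [120.7, 76.1, 101.3] [ 504.5 -331.1]
-2 244.4 [-364.5, -359.9, -361.1] [119.0, 76.3, 100.6] [ 504.4 -331.1]
0 244.8 [-345.2, -342.9, -346.3] [118.2, 76.4, 100.4] [ 504.4 -331.1]
2 244.9 [-325.3, -325.4, -330.9] [117.6, 76.5, 100.2] [ 504.3 -331.1]
4 244.6 [-304.6, -307.5, -315.0] [117.7, 76.4, 100.2] [ 504.  -331.2]
side 110.49464984724328
-4 235.8 [-395.7, -389.6, -384.5] [126.5, 74.2, 102.4] [ 505.3 -333.1]
-2 235.8 [-376.3, -372.7, -370.1] [125.9, 73.8, 103.0] [ 504.8 -333.1]
0 235.5 [-356.8, -355.8, -356.5] [125.9, 74.1, 105.9] [ 504.9 -332.9]
2 235.4 [-335.9, -338.4, -341.4] [127.7, 74.4, 106.4] [ 504.4 -333.2]
4 235.7 [-315.5, -320.7, -325.8] [127.6, 74.5, 106.8] [ 504.4 -333.7]
```

```bash
python3 -m creep '[{"tx":5,"ty":-50,"tz":0,"rx":0,"ry":0,"rz":-0.05,"fingers":255},{"tx":10,"ty":-100,"tz":0,"rx":0,"ry":0,"rz":-0.1,"fingers":255},{"tx":15,"ty":-150,"tz":0,"rx":0,"ry":0,"rz":-0.15,"fingers":255},{"tx":20,"ty":-200,"tz":0,"rx":0,"ry":0,"rz":-0.2,"fingers":255},{"tx":25,"ty":-250,"tz":0,"rx":0,"ry":0,"rz":-0.25,"fingers":255},{"tx":28,"ty":-300,"tz":0,"rx":0,"ry":0,"rz":-0.31,"fingers":255},{"tx":31,"ty":-350,"tz":0,"rx":0,"ry":0,"rz":-0.31,"fingers":255},{"tx":31,"ty":-400,"tz":0,"rx":0,"ry":0,"rz":-0.31,"fingers":255},{"tx":31,"ty":-450,"tz":0,"rx":0,"ry":0,"rz":-0.31,"fingers":255},{"tx":31,"ty":-461,"tz":0,"rx":0,"ry":0,"rz":-0.31,"fingers":255}]'
python3 -m creep '[{"tx":0,"ty":0,"tz":-50,"rx":0,"ry":0,"rz":0,"fingers":255},{"tx":0,"ty":0,"tz":-100,"rx":0,"ry":0,"rz":0,"fingers":255},{"tx":0,"ty":0,"tz":-130,"rx":0,"ry":0,"rz":0,"fingers":255},{"tx":0,"ty":0,"tz":-150,"rx":0,"ry":0,"rz":0,"fingers":255},{"tx":0,"ty":0,"tz":-150,"rx":0,"ry":0,"rz":0,"fingers":255}]'
python3 - <<'E'
from h import *
for n in("scene","side","wrist"):
    w=cam(n)
    cv2.imwrite(f"pics/{n}7.png",cv2.resize(w[0],(600,450),interpolation=cv2.INTER_CUBIC))
print(ctrl.get_obs()["qpos"])
R,_=cv2.Rodrigues(np.array(ctrl.get_obs()["orientation"]));print(np.degrees(np.arctan2(R[1,2],R[0,2])))
E
```

```text
t: 7.75
ee_pos: [455.6, -202.9, 245.4]
orientation: [-1.552, -0.278, 0.28]
ft_force: [0.4, -0.1, -0.5]
width: 35.9
t: 8.38
ee_pos: [454.4, -199.4, 94.6]
orientation: [-1.549, -0.278, 0.284]
ft_force: [0.5, -0.9, -0.9]
width: 36.1
[-4.38733148e-01  4.49738298e-01  1.99159119e+00  1.18999253e-04
  6.99705009e-01 -2.36767539e+00]
110.51503015071506
```

View pics/wrist7.png

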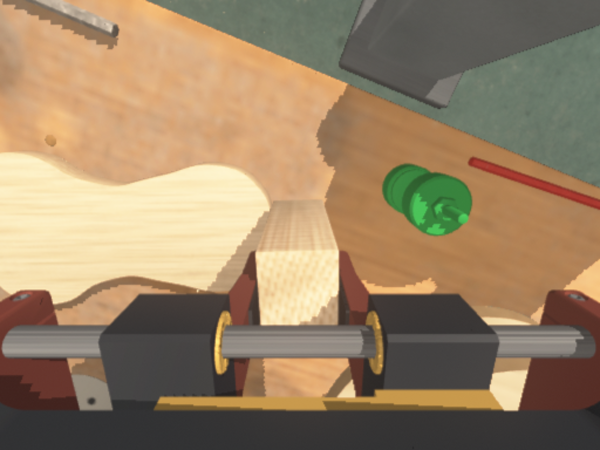

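View pics/side7.png

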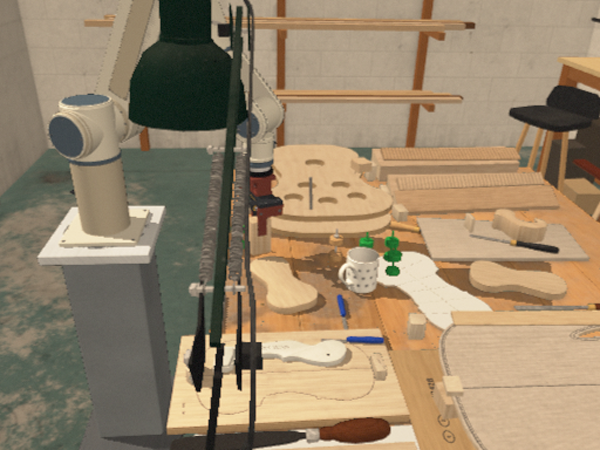

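View pics/scene7.png

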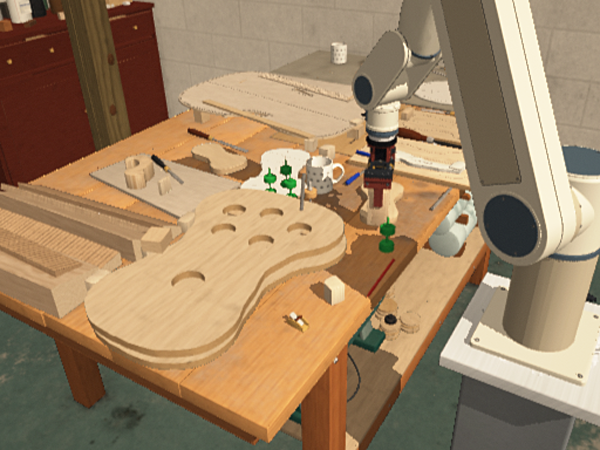

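```bash
python3 - <<'E'
from h import *
w=cam("wrist"); X=np.array([-.3535,.9354]);Y=np.array([-.9354,-.3535]);o=np.array([504.7,-332.5])
for x,y in[(-6,38),(15,42),(60,52),(118,0),(-6,-38),(60,-52)]:
    p=o+x*X+y*Y; print(x,y,(proj(w,[*p,20])*600/512).round())
for u,v in[(120,184),(210,165),(80,283),(70,303)]: 
    p=ray(w,u*512/600,v*512/600,20)[:2]-o; print(u,v,(p@X).round(1),(p@Y).round(1))
E
```

```text
-6 38 [105. 182.]
15 42 [132. 176.]
60 52 [191. 162.]
118 0 [271. 229.]
-6 -38 [122. 274.]
60 -52 [203. 289.]
120 184 5.1 36.1
210 165 74.1 50.0
80 283 -41.8 -46.5
70 303 -54.1 -65.2
```

```bash
python3 -m creep '[{"tx":0,"ty":0,"tz":-15,"rx":0,"ry":0,"rz":0,"fingers":255},{"tx":0,"ty":0,"tz":-25,"rx":0,"ry":0,"rz":0,"fingers":255},{"tx":0,"ty":0,"tz":-29,"rx":0,"ry":0,"rz":0,"fingers":255},{"tx":0,"ty":0,"tz":-29,"rx":0,"ry":0,"rz":0,"fingers":255},{"tx":0,"ty":0,"tz":-29,"rx":0,"ry":0,"rz":0,"fingers":80},{"tx":0,"ty":0,"tz":-29,"rx":0,"ry":0,"rz":0,"fingers":80},{"tx":0,"ty":0,"tz":-29,"rx":0,"ry":0,"rz":0,"fingers":80},{"tx":0,"ty":0,"tz":-29,"rx":0,"ry":0,"rz":0,"fingers":80}]'
```

```text
t: 9.57
ee_pos: [455.5, -201.3, 67.7]
orientation: [-1.553, -0.28, 0.28]
ft_force: [-0.4, 0.1, 0.7]
width: 60.3
```

```bash
python3 -m creep '[{"tx":0,"ty":0,"tz":40,"rx":0,"ry":0,"rz":0,"fingers":80},{"tx":0,"ty":0,"tz":90,"rx":0,"ry":0,"rz":0,"fingers":80},{"tx":0,"ty":0,"tz":140,"rx":0,"ry":0,"rz":0,"fingers":80},{"tx":0,"ty":50,"tz":160,"rx":0,"ry":0,"rz":-0.1,"fingers":80},{"tx":-5,"ty":105,"tz":160,"rx":0,"ry":0,"rz":-0.2,"fingers":80},{"tx":-10,"ty":160,"tz":160,"rx":0,"ry":0,"rz":-0.3,"fingers":80},{"tx":-10,"ty":215,"tz":160,"rx":0,"ry":0,"rz":-0.4,"fingers":80},{"tx":-15,"ty":270,"tz":160,"rx":0,"ry":0,"rz":-0.51,"fingers":80},{"tx":-20,"ty":325,"tz":160,"rx":0,"ry":0,"rz":-0.51,"fingers":80},{"tx":-20,"ty":380,"tz":160,"rx":0,"ry":0,"rz":-0.51,"fingers":80}]'
python3 -m creep '[{"tx":0,"ty":45,"tz":-40,"rx":0,"ry":0,"rz":0,"fingers":80},{"tx":0,"ty":45,"tz":-95,"rx":0,"ry":0,"rz":0,"fingers":80},{"tx":0,"ty":45,"tz":-120,"rx":0,"ry":0,"rz":0,"fingers":80},{"tx":0,"ty":45,"tz":-120,"rx":0,"ry":0,"rz":0,"fingers":80}]'
python3 - <<'E'
from h import *
for n in("scene","wrist"):
    w=cam(n)
    cv2.imwrite(f"pics/{n}8.png",cv2.resize(w[0],(800,600),interpolation=cv2.INTER_CUBIC))
print(ctrl.get_obs()["ee_pos"],ctrl.get_obs()["qpos"])
R,_=cv2.Rodrigues(np.array(ctrl.get_obs()["orientation"]));print(np.degrees(np.arctan2(R[1,2],R[0,2])))
E
```

```text
t: 10.82
ee_pos: [434.8, 180.5, 227.9]
orientation: [-1.567, 0.12, -0.12]
ft_force: [1.0, -1.0, 0.4]
width: 60.4
t: 11.32
ee_pos: [433.9, 223.2, 106.0]
orientation: [-1.57, 0.123, -0.117]
ft_force: [0.1, -0.4, -0.2]
width: 60.5
[435.84485848 223.88393289 108.29129234] [ 4.50229941e-01  4.20178110e-01  2.00498653e+00  2.78481970e-05
  7.15917525e-01 -9.67592662e-01]
81.23405123870971
```

View pics/wrist8.png

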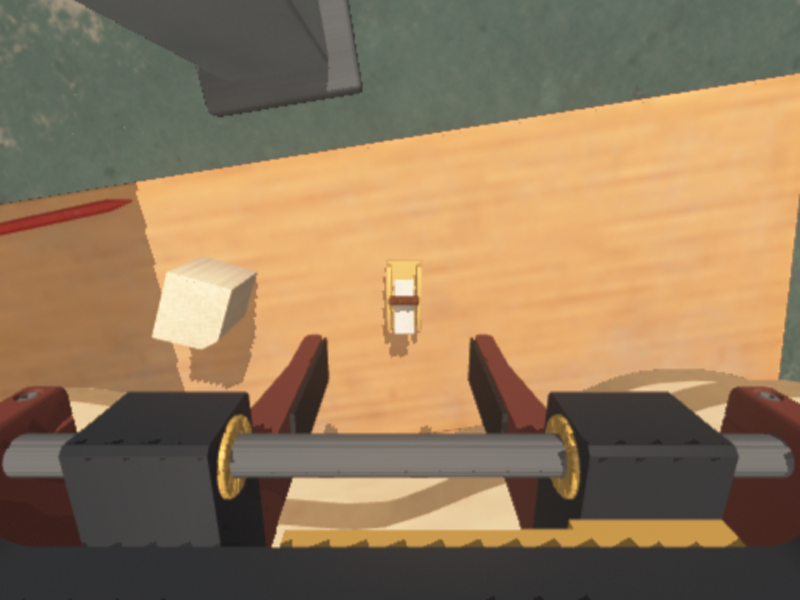

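View pics/scene8.png

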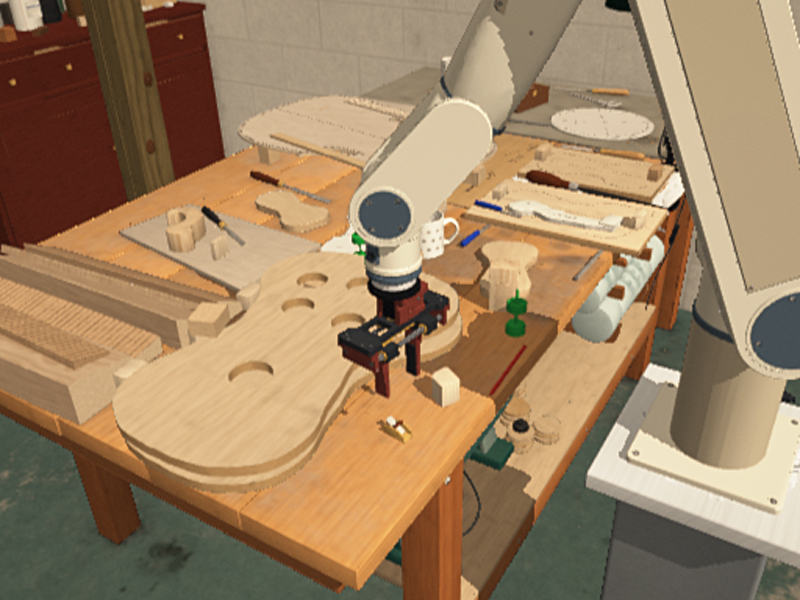

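```bash
python3 - <<'E'
from h import *
w=cam("wrist"); k=.64
for z in (10,20): print([ray(w,u*k-.2,v*k-.2,z)[:2].round(1).tolist() for u,v in[(386,262),(421,262),(420,335),(385,333)]])
E
```

```text
[[412.8, 218.8], [416.1, 240.4], [464.5, 233.0], [459.6, 210.5]]
[[410.6, 219.5], [413.9, 240.2], [460.3, 233.1], [455.6, 211.5]]
```

```bash
python3 -m creep '[{"tx":0,"ty":1,"tz":-45,"rx":0,"ry":0,"rz":0,"fingers":80},{"tx":0,"ty":1,"tz":-75,"rx":0,"ry":0,"rz":0,"fingers":80},{"tx":0,"ty":1,"tz":-90,"rx":0,"ry":0,"rz":0,"fingers":80},{"tx":0,"ty":1,"tz":-97,"rx":0,"ry":0,"rz":0,"fingers":80},{"tx":0,"ty":1,"tz":-97,"rx":0,"ry":0,"rz":0,"fingers":80},{"tx":0,"ty":1,"tz":-97,"rx":0,"ry":0,"rz":0,"fingers":200},{"tx":0,"ty":1,"tz":-97,"rx":0,"ry":0,"rz":0,"fingers":255},{"tx":0,"ty":1,"tz":-97,"rx":0,"ry":0,"rz":0,"fingers":255},{"tx":0,"ty":1,"tz":-97,"rx":0,"ry":0,"rz":0,"fingers":255},{"tx":0,"ty":1,"tz":-97,"rx":0,"ry":0,"rz":0,"fingers":255}]'
python3 -m creep '[{"tx":0,"ty":0,"tz":10,"rx":0,"ry":0,"rz":0,"fingers":255},{"tx":0,"ty":0,"tz":50,"rx":0,"ry":0,"rz":0,"fingers":255},{"tx":0,"ty":0,"tz":100,"rx":0,"ry":0,"rz":0,"fingers":255},{"tx":0,"ty":0,"tz":150,"rx":0,"ry":0,"rz":0,"fingers":255},{"tx":0,"ty":0,"tz":200,"rx":0,"ry":0,"rz":0,"fingers":255},{"tx":0,"ty":0,"tz":200,"rx":0,"ry":0,"rz":0,"fingers":255}]'
```

```text
t: 12.72
ee_pos: [435.6, 225.0, 10.9]
orientation: [-1.567, 0.12, -0.12]
ft_force: [-0.8, 0.6, 3.5]
width: 21.6
t: 13.48
ee_pos: [437.4, 225.7, 214.8]
orientation: [-1.564, 0.115, -0.125]
ft_force: [0.0, -0.4, -1.0]
width: 21.7
```

```bash
python3 -m creep '[{"tx":5,"ty":-55,"tz":0,"rx":0,"ry":0,"rz":-0.11,"fingers":255},{"tx":12,"ty":-110,"tz":0,"rx":0,"ry":0,"rz":-0.22,"fingers":255},{"tx":18,"ty":-165,"tz":0,"rx":0,"ry":0,"rz":-0.33,"fingers":255},{"tx":25,"ty":-220,"tz":0,"rx":0,"ry":0,"rz":-0.44,"fingers":255},{"tx":32,"ty":-275,"tz":0,"rx":0,"ry":0,"rz":-0.55,"fingers":255},{"tx":40,"ty":-330,"tz":0,"rx":0,"ry":0,"rz":-0.66,"fingers":255},{"tx":47,"ty":-385,"tz":0,"rx":0,"ry":0,"rz":-0.77,"fingers":255},{"tx":55,"ty":-440,"tz":0,"rx":0,"ry":0,"rz":-0.88,"fingers":255},{"tx":63,"ty":-495,"tz":0,"rx":0,"ry":0,"rz":-0.99,"fingers":255},{"tx":71,"ty":-550,"tz":0,"rx":0,"ry":0,"rz":-1.056,"fingers":255}]'
python3 -m creep '[{"tx":0,"ty":-13,"tz":-40,"rx":0,"ry":0,"rz":0,"fingers":255},{"tx":0,"ty":-13,"tz":-90,"rx":0,"ry":0,"rz":0,"fingers":255},{"tx":0,"ty":-13,"tz":-130,"rx":0,"ry":0,"rz":0,"fingers":255},{"tx":0,"ty":-13,"tz":-130,"rx":0,"ry":0,"rz":0,"fingers":255}]'
python3 - <<'E'
from h import *
for n in("scene","wrist","side"):
    w=cam(n)
    cv2.imwrite(f"pics/{n}9.png",cv2.resize(w[0],(800,600),interpolation=cv2.INTER_CUBIC))
print(ctrl.get_obs()["ee_pos"],ctrl.get_obs()["qpos"])
R,_=cv2.Rodrigues(np.array(ctrl.get_obs()["orientation"]));print(np.degrees(np.arctan2(R[1,2],R[0,2])))
E
```

```text
t: 14.72
ee_pos: [505.5, -326.6, 209.1]
orientation: [-1.358, 0.943, -0.939]
ft_force: [0.2, -0.3, -0.8]
width: 21.7
t: 15.22
ee_pos: [503.3, -336.2, 76.5]
orientation: [-1.359, 0.946, -0.931]
ft_force: [0.1, 0.4, -1.1]
width: 21.9
[ 507.00288866 -338.58145408   81.72882549] [-6.08297965e-01  5.97579988e-01  1.74781265e+00 -4.46477146e-05
  7.94977664e-01 -9.70414056e-01]
20.74953358963347
```

View pics/wrist9.png

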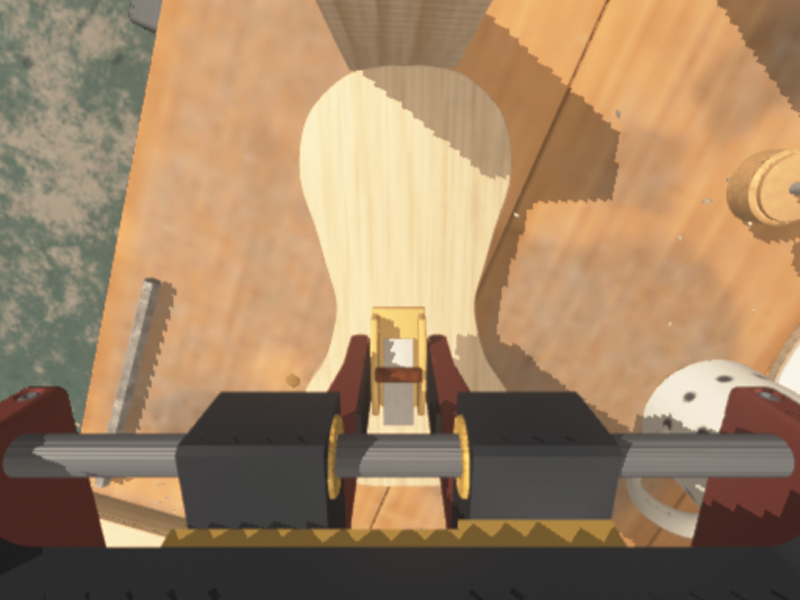

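View pics/side9.png

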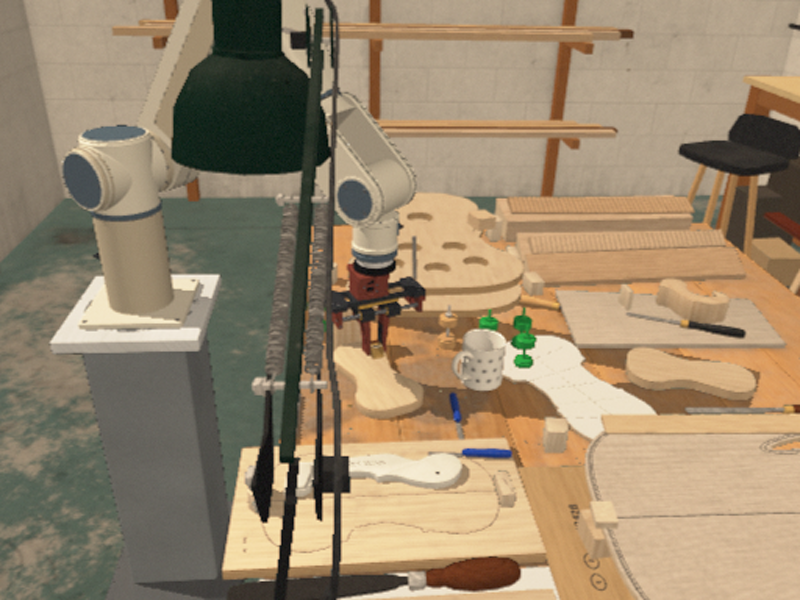

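```bash
python3 - <<'E'
from h import *
w=cam("wrist"); X=np.array([-.3535,.9354]);Y=np.array([-.9354,-.3535]);o=np.array([504.7,-332.5]);k=.64
for u,v,z in[(300,160,20),(511,160,20),(405,66,20),(333,300,20),(475,300,20),(314,215,20),(497,215,20),(357,68,0),(451,68,0)]:
    p=ray(w,u*k-.2,v*k-.2,z)[:2]-o; print(u,v,(p@X).round(1),(p@Y).round(1))
E
```

```text
300 160 74.7 48.9
511 160 74.7 -56.1
405 66 116.7 -3.1
333 300 1.7 35.8
475 300 1.6 -42.0
314 215 47.7 43.5
497 215 47.7 -50.9
357 68 120.1 21.2
451 68 120.2 -27.0
```

```bash
python3 -m creep '[{"tx":0,"ty":0,"tz":-30,"rx":0,"ry":0,"rz":0,"fingers":255},{"tx":0,"ty":0,"tz":-44,"rx":0,"ry":0,"rz":0,"fingers":255},{"tx":0,"ty":0,"tz":-49,"rx":0,"ry":0,"rz":0,"fingers":255},{"tx":0,"ty":0,"tz":-49,"rx":0,"ry":0,"rz":0,"fingers":255},{"tx":0,"ty":0,"tz":-49,"rx":0,"ry":0,"rz":0,"fingers":255}]'
```

```text
t: 16.05
ee_pos: [506.9, -338.6, 32.5]
orientation: [-1.359, 0.937, -0.94]
ft_force: [0.2, 0.0, -1.3]
width: 21.7
```

```bash
python3 -m creep '[{"tx":0,"ty":0,"tz":-1.5,"rx":0,"ry":0,"rz":0,"fingers":255},{"tx":0,"ty":0,"tz":-1.5,"rx":0,"ry":0,"rz":0,"fingers":255},{"tx":0,"ty":0,"tz":-1.5,"rx":0,"ry":0,"rz":0,"fingers":130},{"tx":0,"ty":0,"tz":-1.5,"rx":0,"ry":0,"rz":0,"fingers":130},{"tx":0,"ty":0,"tz":-1.5,"rx":0,"ry":0,"rz":0,"fingers":130},{"tx":0,"ty":0,"tz":15,"rx":0,"ry":0,"rz":0,"fingers":130},{"tx":0,"ty":0,"tz":60,"rx":0,"ry":0,"rz":0,"fingers":130},{"tx":0,"ty":0,"tz":110,"rx":0,"ry":0,"rz":0,"fingers":130},{"tx":0,"ty":0,"tz":160,"rx":0,"ry":0,"rz":0,"fingers":130},{"tx":0,"ty":0,"tz":180,"rx":0,"ry":0,"rz":0,"fingers":130}]'
python3 - <<'E'
from h import *
for n in("scene","wrist"):
    w=cam(n)
    cv2.imwrite(f"pics/{n}10.png",cv2.resize(w[0],(800,600),interpolation=cv2.INTER_CUBIC))
E
```

```text
t: 17.3
ee_pos: [507.7, -339.1, 216.4]
orientation: [-1.359, 0.934, -0.943]
ft_force: [0.5, 0.4, 0.4]
width: 43.1
```

View pics/wrist10.png

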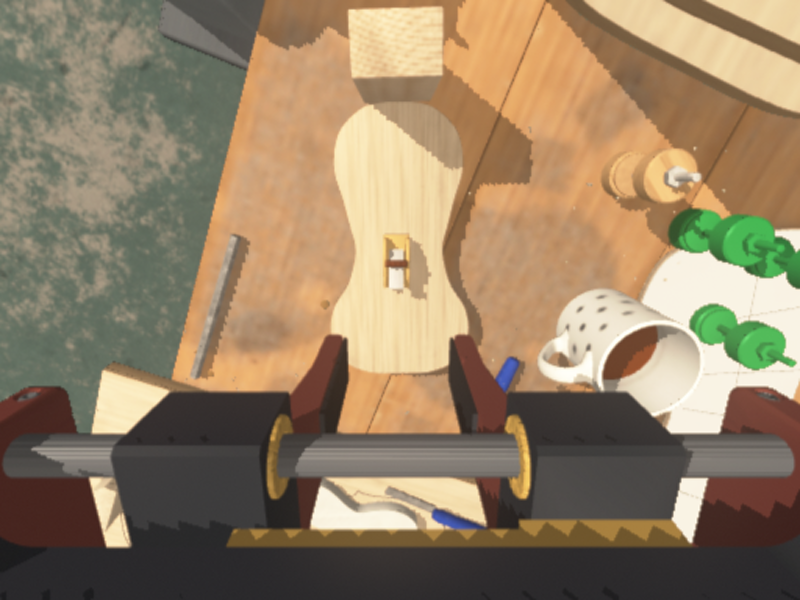

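```bash
python3 - <<'E'
from h import *
w=cam("wrist"); k=.64
cv2.imwrite("pics/c11.png",cv2.resize(w[0][85:140,375:460],None,fx=8,fy=8,interpolation=cv2.INTER_CUBIC))
E
```

```text
(no output)
```

View pics/c11.png

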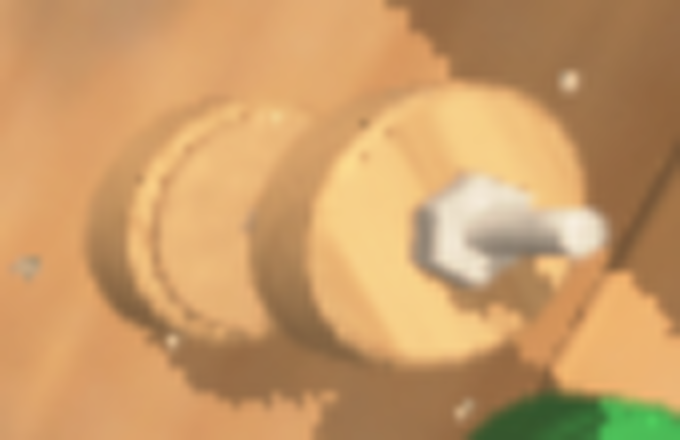

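```bash
python3 - <<'E'
from h import *
w=cam("wrist")
f=lambda u,v,z:ray(w,375+u/8-.44,85+v/8-.44,z)[:2]
print(f(445,223,68),f(580,230,94),np.linalg.norm(f(305,223,68)-f(585,223,68)),(f(88,235,5)))
for z in(68,): print(f(445,82,z),f(445,365,z))
E
```

```text
[ 661.00532742 -203.20823309] [ 661.49428342 -203.5115808 ] 38.300611414598286 [ 644.85436218 -212.35052359]
[ 651.35936853 -187.39036935] [ 671.08164281 -219.73181415]
```

```bash
python3 - <<'E'
from h import *
s=cam("side");c=cam("scene")
print(ray(s,286.9,194.9,94),ray(s,285.7,223,0)-0)
for P in([661,-203.4,94],[661,-203.4,0],[665,-211,94],[658,-204.6,94],[658,-204.6,0]): print(P,proj(s,P).round(1),proj(c,P).round(1))
a=cv2.resize(s[0][185:235,260:310],(500,500),interpolation=cv2.INTER_NEAREST)
cv2.imwrite("pics/c12.png",a)
cv2.imwrite("pics/c13.png",cv2.resize(c[0][140:190,250:300],(500,500),interpolation=cv2.INTER_NEAREST))
E
```

```text
[ 663.84492292 -206.49180539   94.        ] [ 662.95317361 -222.01666998    0.        ]
[661, -203.4, 94] [285.9 194.5] [264.9 155.5]
[661, -203.4, 0] [284.3 220. ] [265.4 180.7]
[665, -211, 94] [287.5 195.6] [265.  154.3]
[658, -204.6, 94] [285.  194.7] [265.9 155.6]
[658, -204.6, 0] [283.4 220.2] [266.3 180.8]
```

View pics/c12.png

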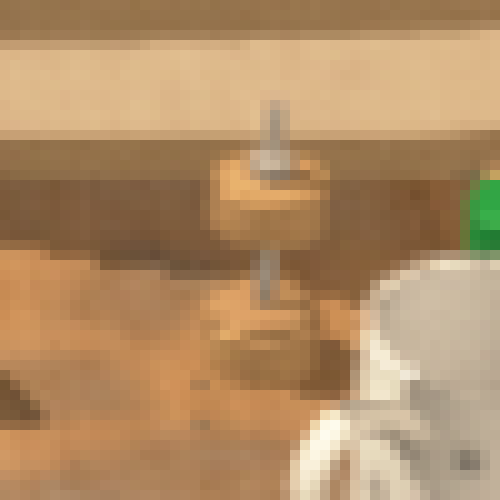

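View pics/c13.png

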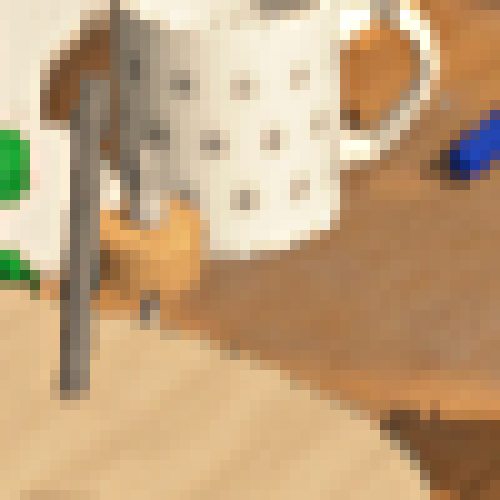

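```bash
python3 -m creep '[{"tx":40,"ty":34,"tz":0,"rx":0,"ry":0,"rz":0,"fingers":0},{"tx":80,"ty":68,"tz":0,"rx":0,"ry":0,"rz":0,"fingers":0},{"tx":120,"ty":102,"tz":0,"rx":0,"ry":0,"rz":0,"fingers":0},{"tx":156,"ty":132,"tz":0,"rx":0,"ry":0,"rz":0,"fingers":0},{"tx":156,"ty":132,"tz":-40,"rx":0,"ry":0,"rz":0,"fingers":0},{"tx":156,"ty":132,"tz":-80,"rx":0,"ry":0,"rz":0,"fingers":0},{"tx":156,"ty":132,"tz":-80,"rx":0,"ry":0,"rz":0,"fingers":0},{"tx":156,"ty":132,"tz":-80,"rx":0,"ry":0,"rz":0,"fingers":0}]'
python3 - <<'E'
from h import *
for n in("scene","wrist"):
    w=cam(n)
    cv2.imwrite(f"pics/{n}14.png",cv2.resize(w[0],(800,600),interpolation=cv2.INTER_CUBIC))
E
```

```text
t: 18.6
ee_pos: [662.7, -206.5, 132.0]
orientation: [-1.359, 0.939, -0.939]
ft_force: [-0.5, -0.5, -0.5]
width: 87.8
```

View pics/wrist14.png

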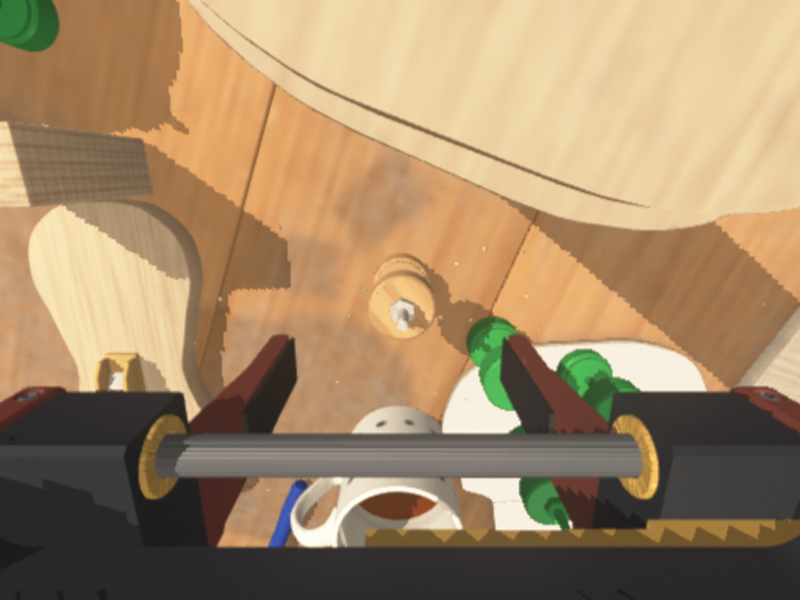

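View pics/scene14.png

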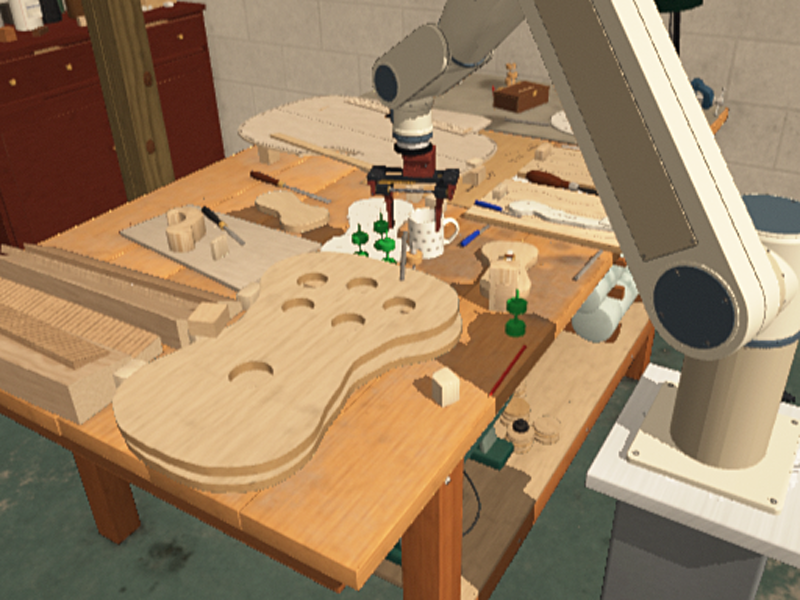

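```bash
python3 - <<'E'
from h import *
w=cam("wrist");k=.64
f=lambda u,v,z:ray(w,u*k-.2,v*k-.2,z)[:2].round(1)
print("clamp",f(402,305,68),f(403,318,94),"green",f(492,338,18),f(510,383,68),"finger tip pts",proj(w,[703,-190,40])/k,proj(w,[715,-185,40])/k)
R,_=cv2.Rodrigues(np.array(ctrl.get_obs()["orientation"]));T=ctrl.get_obs()["ee_pos"]
for g in ([f(492,338,18),f(510,383,68)]): d=np.r_[g,0]-np.r_[T[:2],0]; print("jaw",d@R[:,2],"pad",d@R[:,0])
for g in ([f(402,305,68),f(403,318,94)]): d=np.r_[g,0]-np.r_[T[:2],0]; print("jaw",d@R[:,2],"pad",d@R[:,0])
E
```

```text
clamp [ 664.  -202.3] [ 663.6 -200.6] green [ 738.4 -218. ] [ 741.2 -225.2] finger tip pts [466.37106765 294.07500242] [487.16506427 293.38315002]
jaw 66.17801338093369 pad 37.04284354021181
jaw 66.24898500628291 pad 44.767788240170226
jaw 2.147948560262544 pad -3.968806368201266
jaw 2.375406732588071 pad -5.700353694133071
```

```bash
python3 -m creep '[{"tx":0,"ty":3,"tz":-40,"rx":0,"ry":0,"rz":0,"fingers":0},{"tx":0,"ty":3,"tz":-70,"rx":0,"ry":0,"rz":0,"fingers":0},{"tx":0,"ty":3,"tz":-83,"rx":0,"ry":0,"rz":0,"fingers":0},{"tx":0,"ty":3,"tz":-83,"rx":0,"ry":0,"rz":0,"fingers":80},{"tx":0,"ty":3,"tz":-83,"rx":0,"ry":0,"rz":0,"fingers":160},{"tx":0,"ty":3,"tz":-83,"rx":0,"ry":0,"rz":0,"fingers":255},{"tx":0,"ty":3,"tz":-83,"rx":0,"ry":0,"rz":0,"fingers":255},{"tx":0,"ty":3,"tz":-83,"rx":0,"ry":0,"rz":0,"fingers":255},{"tx":0,"ty":3,"tz":-83,"rx":0,"ry":0,"rz":0,"fingers":255}]'
```

```text
t: 19.88
ee_pos: [662.6, -203.2, 48.9]
orientation: [-1.359, 0.938, -0.939]
ft_force: [0.6, -0.2, 1.9]
width: 37.8
```

```bash
python3 -m creep '[{"tx":0,"ty":0,"tz":50,"rx":0,"ry":0,"rz":0,"fingers":255},{"tx":0,"ty":0,"tz":100,"rx":0,"ry":0,"rz":0,"fingers":255},{"tx":-20,"ty":-15,"tz":145,"rx":0,"ry":0,"rz":0,"fingers":255},{"tx":-68,"ty":-50,"tz":145,"rx":0,"ry":0,"rz":0,"fingers":255},{"tx":-116,"ty":-86,"tz":145,"rx":0,"ry":0,"rz":0,"fingers":255},{"tx":-164,"ty":-121,"tz":145,"rx":0,"ry":0,"rz":0,"fingers":255},{"tx":-214.5,"ty":-157.5,"tz":145,"rx":0,"ry":0,"rz":0,"fingers":255},{"tx":-214.5,"ty":-157.5,"tz":105,"rx":0,"ry":0,"rz":0,"fingers":255},{"tx":-214.5,"ty":-157.5,"tz":65,"rx":0,"ry":0,"rz":0,"fingers":255},{"tx":-214.5,"ty":-157.5,"tz":45,"rx":0,"ry":0,"rz":0,"fingers":255}]'
python3 -m creep '[{"tx":0,"ty":0,"tz":0,"rx":0,"ry":0,"rz":0,"fingers":255},{"tx":0,"ty":0,"tz":-20,"rx":0,"ry":0,"rz":0,"fingers":255}]'
python3 - <<'E'
from h import *
for n in("side","wrist"):
    w=cam(n)
    cv2.imwrite(f"pics/{n}15.png",cv2.resize(w[0],(800,600),interpolation=cv2.INTER_CUBIC))
E
```

```text
t: 21.12
ee_pos: [446.6, -360.2, 91.6]
orientation: [-1.358, 0.941, -0.937]
ft_force: [-0.0, -0.7, -0.1]
width: 37.7
t: 21.38
ee_pos: [449.3, -361.9, 75.4]
orientation: [-1.359, 0.935, -0.942]
ft_force: [0.1, 0.2, 0.1]
width: 37.5
```

View pics/wrist15.png

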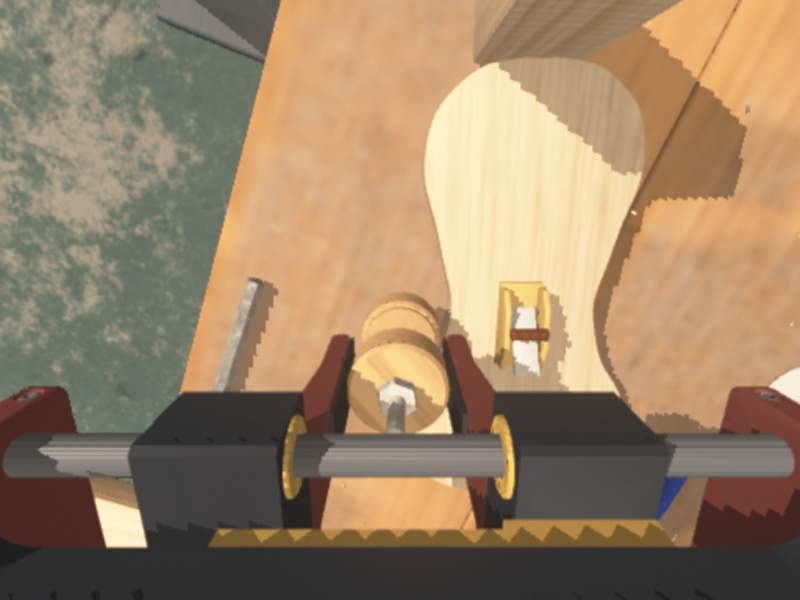

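View pics/side15.png

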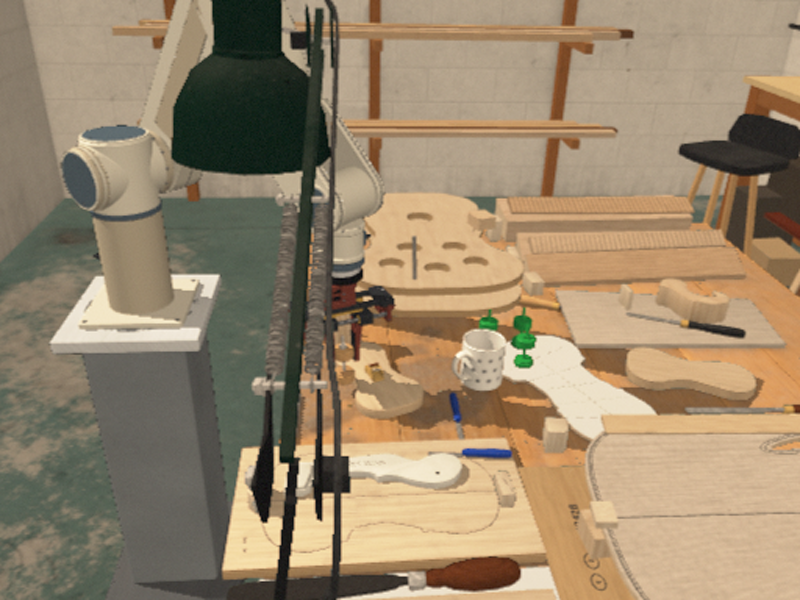

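```bash
python3 -m creep '[{"tx":0,"ty":0,"tz":-15,"rx":0,"ry":0,"rz":0,"fingers":255},{"tx":0,"ty":0,"tz":-22,"rx":0,"ry":0,"rz":0,"fingers":255},{"tx":0,"ty":0,"tz":-24.5,"rx":0,"ry":0,"rz":0,"fingers":255},{"tx":0,"ty":0,"tz":-24.5,"rx":0,"ry":0,"rz":0,"fingers":255},{"tx":0,"ty":0,"tz":-24.5,"rx":0,"ry":0,"rz":0,"fingers":255}]'
```

```text
t: 22.1
ee_pos: [448.1, -360.9, 49.4]
orientation: [-1.359, 0.938, -0.939]
ft_force: [0.7, -0.2, -0.4]
width: 37.5
```

```bash
python3 -m creep '[{"tx":0,"ty":0,"tz":-0.5,"rx":0,"ry":0,"rz":0,"fingers":255},{"tx":0,"ty":0,"tz":-0.5,"rx":0,"ry":0,"rz":0,"fingers":95},{"tx":0,"ty":0,"tz":-0.5,"rx":0,"ry":0,"rz":0,"fingers":95},{"tx":0,"ty":0,"tz":-0.5,"rx":0,"ry":0,"rz":0,"fingers":95},{"tx":0,"ty":0,"tz":-0.5,"rx":0,"ry":0,"rz":0,"fingers":95},{"tx":0,"ty":0,"tz":30,"rx":0,"ry":0,"rz":0,"fingers":95},{"tx":0,"ty":0,"tz":75,"rx":0,"ry":0,"rz":0,"fingers":95},{"tx":0,"ty":0,"tz":120,"rx":0,"ry":0,"rz":0,"fingers":95},{"tx":0,"ty":0,"tz":165,"rx":0,"ry":0,"rz":0,"fingers":95},{"tx":0,"ty":0,"tz":165,"rx":0,"ry":0,"rz":0,"fingers":95}]'
python3 - <<'E'
from h import *
w=cam("wrist")
cv2.imwrite(f"pics/w16.png",cv2.resize(w[0],(800,600),interpolation=cv2.INTER_CUBIC))
E
```

```text
t: 23.35
ee_pos: [449.7, -362.2, 218.0]
orientation: [-1.36, 0.933, -0.945]
ft_force: [0.1, -0.6, 0.1]
width: 55.1
```

View pics/w16.png

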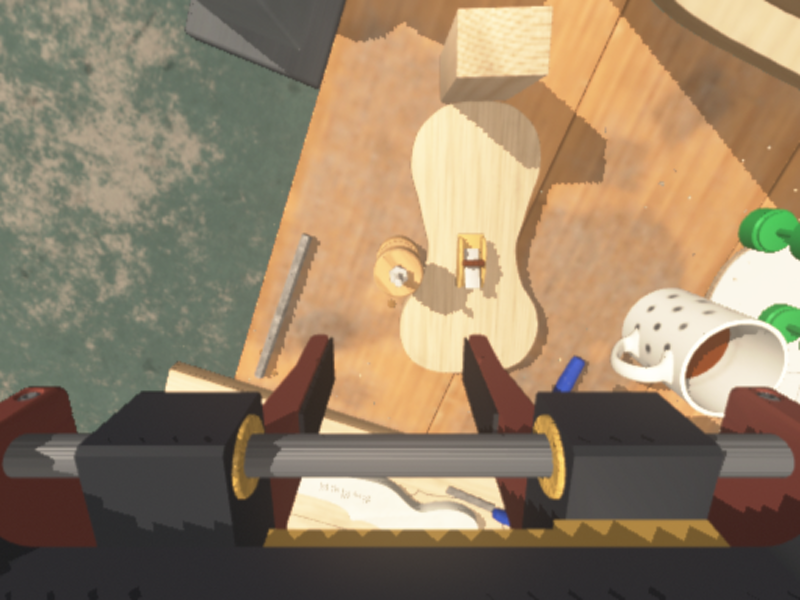

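```bash
python3 -m creep '[{"tx":-3,"ty":50,"tz":0,"rx":0,"ry":0,"rz":-0.1,"fingers":50},{"tx":-6,"ty":102,"tz":0,"rx":0,"ry":0,"rz":-0.2,"fingers":50},{"tx":-10,"ty":155,"tz":0,"rx":0,"ry":0,"rz":-0.3,"fingers":50},{"tx":-14,"ty":208,"tz":0,"rx":0,"ry":0,"rz":-0.4,"fingers":50},{"tx":-18,"ty":261,"tz":0,"rx":0,"ry":0,"rz":-0.5,"fingers":50},{"tx":-21,"ty":314,"tz":0,"rx":0,"ry":0,"rz":-0.6,"fingers":50},{"tx":-25,"ty":367,"tz":0,"rx":0,"ry":0,"rz":-0.7,"fingers":50},{"tx":-29,"ty":420,"tz":0,"rx":0,"ry":0,"rz":-0.8,"fingers":50},{"tx":-31.5,"ty":469,"tz":-20,"rx":0,"ry":0,"rz":-0.855,"fingers":50},{"tx":-31.5,"ty":469,"tz":-70,"rx":0,"ry":0,"rz":-0.855,"fingers":50}]'
python3 -m creep '[{"tx":0,"ty":0,"tz":-10,"rx":0,"ry":0,"rz":0,"fingers":50},{"tx":0,"ty":0,"tz":-10,"rx":0,"ry":0,"rz":0,"fingers":50}]'
python3 - <<'E'
from h import *
w=cam("wrist")
cv2.imwrite(f"pics/w17.png",cv2.resize(w[0],(800,600),interpolation=cv2.INTER_CUBIC))
E
```

```text
t: 24.65
ee_pos: [417.2, 111.3, 143.8]
orientation: [-0.933, 1.558, -1.559]
ft_force: [0.6, -0.2, -0.3]
width: 70.6
t: 24.9
ee_pos: [415.6, 107.7, 133.5]
orientation: [-0.937, 1.564, -1.563]
ft_force: [0.6, -0.0, -0.2]
width: 70.7
```

View pics/w17.png

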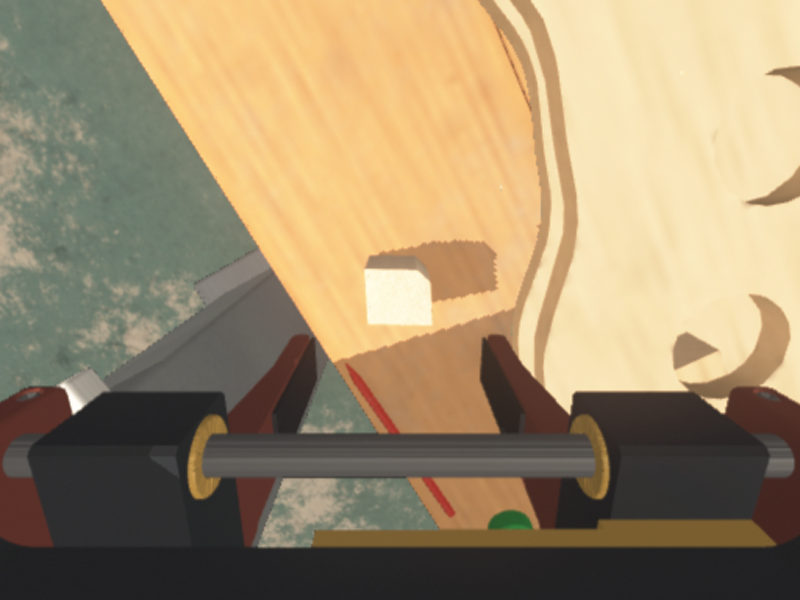

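```bash
python3 - <<'E'
from h import *
c=cam("scene"); s=cam("side"); w=cam("wrist");k=.64
for z in(30,40,50,60,70,80): print(z,ray(c,257,179,z)[:2].round(),ray(s,413*k,277*k,z)[:2].round())
f=lambda u,v,z:ray(w,u*k-.2,v*k-.2,z)[:2].round(1)
print([f(*p,44) for p in[(366,269),(420,270),(431,287),(432,325),(368,324)]], ctrl.get_obs()["ee_pos"])
E
```

```text
30 [ 663. -155.] [620.  55.]
40 [ 654. -140.] [617.  35.]
50 [ 644. -126.] [615.  14.]
60 [ 635. -111.] [613.  -7.]
70 [625. -96.] [610. -27.]
80 [616. -81.] [608. -48.]
[array([409.9, 133.6]), array([438.6, 117.5]), array([439.6, 104.7]), array([428.7,  82.2]), array([393.4, 102. ])] [417.42600271 107.93859572 135.34875304]
```

```bash
python3 - <<'E'
from h import *
w=cam("wrist");k=.64
o=ctrl.get_obs();R,_=cv2.Rodrigues(np.array(o["orientation"]));T=o["ee_pos"]
for (u,v) in[(515,325),(540,345),(548,250),(575,250)]:
  for z in(40,60,90):
    d=ray(w,u*k,v*k,z)-T; d[2]=0; print(u,v,z,"jaw",(d@R[:,2]).round(),"pad",(d@R[:,0]).round())
c=cam("scene");cv2.imwrite("pics/s18.png",cv2.resize(c[0][150:330,60:320],(800,554),interpolation=cv2.INTER_CUBIC))
E
```

```text
515 325 40 jaw 76.0 pad 19.0
515 325 60 jaw 70.0 pad 11.0
515 325 90 jaw 61.0 pad 0.0
540 345 40 jaw 94.0 pad 33.0
540 345 60 jaw 86.0 pad 24.0
540 345 90 jaw 75.0 pad 11.0
548 250 40 jaw 93.0 pad -30.0
548 250 60 jaw 85.0 pad -33.0
548 250 90 jaw 74.0 pad -39.0
575 250 40 jaw 109.0 pad -30.0
575 250 60 jaw 101.0 pad -33.0
575 250 90 jaw 88.0 pad -39.0
```

View pics/s18.png

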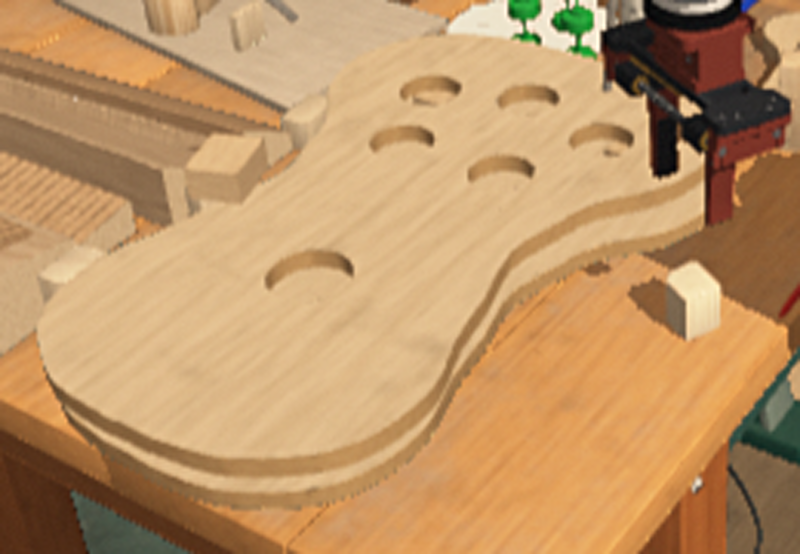

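```bash
python3 -m creep '[{"tx":1,"ty":0,"tz":-45,"rx":0,"ry":0,"rz":0,"fingers":50},{"tx":1,"ty":0,"tz":-85,"rx":0,"ry":0,"rz":0,"fingers":50},{"tx":1,"ty":0,"tz":-104,"rx":0,"ry":0,"rz":0,"fingers":50},{"tx":1,"ty":0,"tz":-104,"rx":0,"ry":0,"rz":0,"fingers":50},{"tx":1,"ty":0,"tz":-104,"rx":0,"ry":0,"rz":0,"fingers":130},{"tx":1,"ty":0,"tz":-104,"rx":0,"ry":0,"rz":0,"fingers":200},{"tx":1,"ty":0,"tz":-104,"rx":0,"ry":0,"rz":0,"fingers":255},{"tx":1,"ty":0,"tz":-104,"rx":0,"ry":0,"rz":0,"fingers":255},{"tx":1,"ty":0,"tz":-104,"rx":0,"ry":0,"rz":0,"fingers":255},{"tx":1,"ty":0,"tz":-104,"rx":0,"ry":0,"rz":0,"fingers":255}]'
python3 -m creep '[{"tx":0,"ty":0,"tz":10,"rx":0,"ry":0,"rz":0,"fingers":255},{"tx":0,"ty":0,"tz":50,"rx":0,"ry":0,"rz":0,"fingers":255},{"tx":0,"ty":0,"tz":100,"rx":0,"ry":0,"rz":0,"fingers":255},{"tx":0,"ty":0,"tz":150,"rx":0,"ry":0,"rz":0,"fingers":255},{"tx":0,"ty":0,"tz":180,"rx":0,"ry":0,"rz":0,"fingers":255},{"tx":0,"ty":0,"tz":180,"rx":0,"ry":0,"rz":0,"fingers":255}]'
python3 - <<'E'
from h import *
w=cam("wrist")
cv2.imwrite(f"pics/w19.png",cv2.resize(w[0],(600,450),interpolation=cv2.INTER_CUBIC))
E
```

```text
t: 26.45
ee_pos: [417.8, 108.4, 30.8]
orientation: [-0.933, 1.562, -1.562]
ft_force: [-0.1, -0.4, 6.7]
width: 39.7
t: 27.2
ee_pos: [418.8, 108.6, 212.7]
orientation: [-0.928, 1.559, -1.562]
ft_force: [-0.9, -0.7, -1.1]
width: 39.6
```

View pics/w19.png

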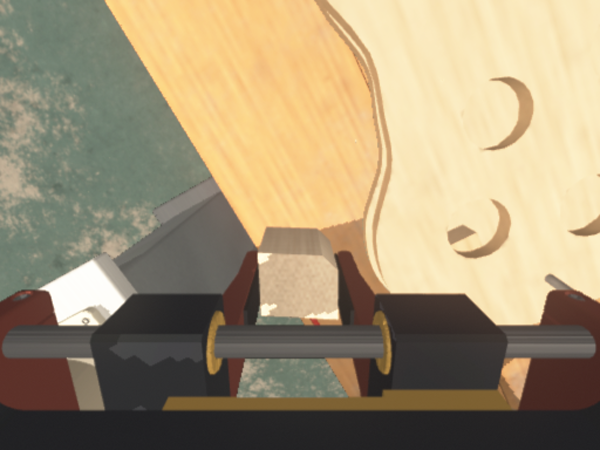

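```bash
python3 -m creep '[{"tx":16,"ty":-46,"tz":0,"rx":0,"ry":0,"rz":-0.09,"fingers":255},{"tx":33,"ty":-92,"tz":0,"rx":0,"ry":0,"rz":-0.18,"fingers":255},{"tx":50,"ty":-138,"tz":0,"rx":0,"ry":0,"rz":-0.27,"fingers":255},{"tx":67,"ty":-184,"tz":0,"rx":0,"ry":0,"rz":-0.36,"fingers":255},{"tx":84,"ty":-230,"tz":0,"rx":0,"ry":0,"rz":-0.45,"fingers":255},{"tx":101,"ty":-276,"tz":0,"rx":0,"ry":0,"rz":-0.54,"fingers":255},{"tx":118,"ty":-322,"tz":0,"rx":0,"ry":0,"rz":-0.63,"fingers":255},{"tx":136,"ty":-372,"tz":0,"rx":0,"ry":0,"rz":-0.716,"fingers":255},{"tx":154,"ty":-422,"tz":0,"rx":0,"ry":0,"rz":-0.716,"fingers":255},{"tx":154,"ty":-422,"tz":-40,"rx":0,"ry":0,"rz":-0.716,"fingers":255}]'
python3 -m creep '[{"tx":0,"ty":0,"tz":-50,"rx":0,"ry":0,"rz":0,"fingers":255},{"tx":0,"ty":0,"tz":-85,"rx":0,"ry":0,"rz":0,"fingers":255},{"tx":0,"ty":0,"tz":-100,"rx":0,"ry":0,"rz":0,"fingers":255},{"tx":0,"ty":0,"tz":-100,"rx":0,"ry":0,"rz":0,"fingers":255},{"tx":0,"ty":0,"tz":-100,"rx":0,"ry":0,"rz":0,"fingers":255}]'
python3 - <<'E'
from h import *
for n in("wrist","side","scene"):
    w=cam(n)
    cv2.imwrite(f"pics/{n}20.png",cv2.resize(w[0],(800,600),interpolation=cv2.INTER_CUBIC))
o=ctrl.get_obs();R,_=cv2.Rodrigues(np.array(o["orientation"]));print(o["ee_pos"],np.degrees(np.arctan2(R[1,2],R[0,2])))
E
```

```text
t: 28.5
ee_pos: [573.4, -318.0, 170.1]
orientation: [-0.363, 2.021, -2.028]
ft_force: [-0.3, 0.2, 0.0]
width: 39.9
t: 29.12
ee_pos: [572.2, -314.1, 71.3]
orientation: [-0.369, 2.022, -2.025]
ft_force: [0.6, -0.6, -0.5]
width: 39.7
[ 572.25944516 -314.14901623   71.69533847] -69.26560007556525
```

View pics/wrist20.png

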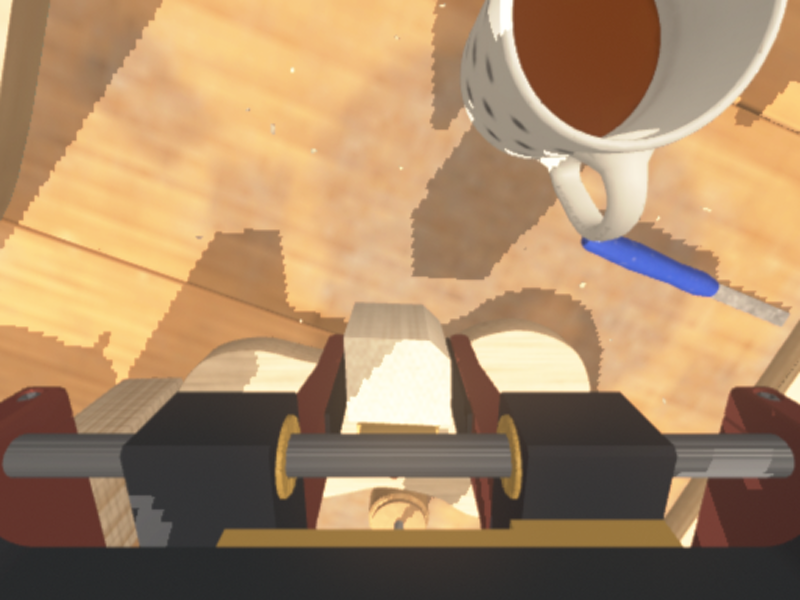

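View pics/side20.png

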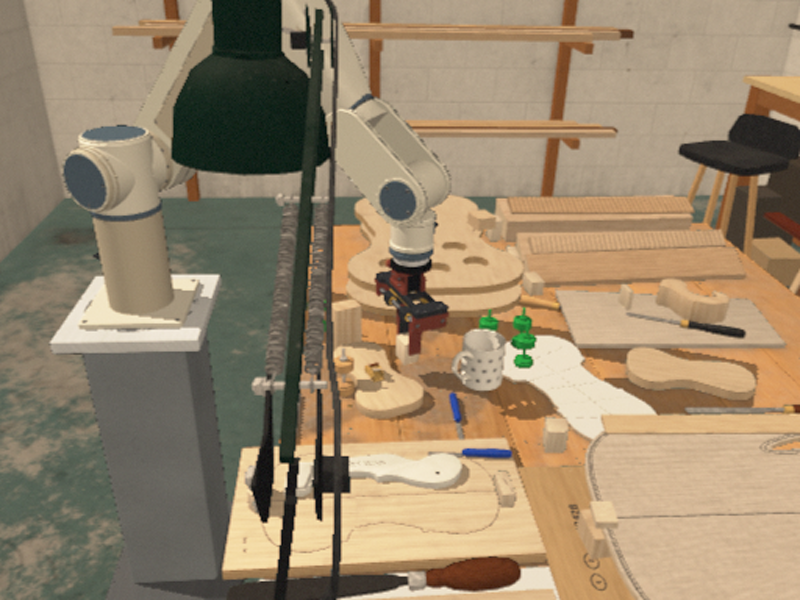

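```bash
python3 -m creep '[{"tx":0,"ty":0,"tz":-25,"rx":0,"ry":0,"rz":0,"fingers":255},{"tx":0,"ty":0,"tz":-35,"rx":0,"ry":0,"rz":0,"fingers":255},{"tx":0,"ty":0,"tz":-39,"rx":0,"ry":0,"rz":0,"fingers":255},{"tx":0,"ty":0,"tz":-39,"rx":0,"ry":0,"rz":0,"fingers":255},{"tx":0,"ty":0,"tz":-39,"rx":0,"ry":0,"rz":0,"fingers":255}]'
```

```text
t: 29.9
ee_pos: [571.7, -313.9, 31.7]
orientation: [-0.37, 2.023, -2.024]
ft_force: [-0.4, 0.7, -0.9]
width: 39.9
```

```bash
python3 -m creep '[{"tx":0,"ty":0,"tz":-0.8,"rx":0,"ry":0,"rz":0,"fingers":255},{"tx":0,"ty":0,"tz":-0.8,"rx":0,"ry":0,"rz":0,"fingers":100},{"tx":0,"ty":0,"tz":-0.8,"rx":0,"ry":0,"rz":0,"fingers":80},{"tx":0,"ty":0,"tz":-0.8,"rx":0,"ry":0,"rz":0,"fingers":80},{"tx":0,"ty":0,"tz":-0.8,"rx":0,"ry":0,"rz":0,"fingers":80},{"tx":0,"ty":0,"tz":20,"rx":0,"ry":0,"rz":0,"fingers":80},{"tx":0,"ty":0,"tz":65,"rx":0,"ry":0,"rz":0,"fingers":80},{"tx":0,"ty":0,"tz":115,"rx":0,"ry":0,"rz":0,"fingers":80},{"tx":0,"ty":0,"tz":165,"rx":0,"ry":0,"rz":0,"fingers":80},{"tx":0,"ty":0,"tz":215,"rx":0,"ry":0,"rz":0,"fingers":80}]'
python3 -m creep '[{"tx":0,"ty":0,"tz":40,"rx":0,"ry":0,"rz":0.18,"fingers":80},{"tx":0,"ty":0,"tz":60,"rx":0,"ry":0,"rz":0.36,"fingers":80},{"tx":0,"ty":0,"tz":60,"rx":0,"ry":0,"rz":0.54,"fingers":80},{"tx":0,"ty":0,"tz":60,"rx":0,"ry":0,"rz":0.72,"fingers":80},{"tx":0,"ty":0,"tz":60,"rx":0,"ry":0,"rz":0.9,"fingers":80},{"tx":0,"ty":0,"tz":60,"rx":0,"ry":0,"rz":1.08,"fingers":80},{"tx":0,"ty":0,"tz":60,"rx":0,"ry":0,"rz":1.26,"fingers":80},{"tx":0,"ty":0,"tz":60,"rx":0,"ry":0,"rz":1.44,"fingers":80},{"tx":0,"ty":0,"tz":60,"rx":0,"ry":0,"rz":1.57,"fingers":80},{"tx":0,"ty":0,"tz":60,"rx":0,"ry":0,"rz":1.57,"fingers":80}]'
python3 - <<'E'
from h import *
for n in("wrist","side","scene"):
    w=cam(n)
    cv2.imwrite(f"pics/{n}21.png",cv2.resize(w[0],(800,600),interpolation=cv2.INTER_CUBIC))
E
```

```text
t: 31.15
ee_pos: [571.3, -313.7, 249.6]
orientation: [-0.369, 2.023, -2.025]
ft_force: [0.7, 0.2, 0.4]
width: 60.5
t: 32.4
ee_pos: [571.4, -313.7, 307.6]
orientation: [-1.358, 0.939, -0.941]
ft_force: [0.6, -0.5, 0.4]
width: 60.1
```

View pics/wrist21.png

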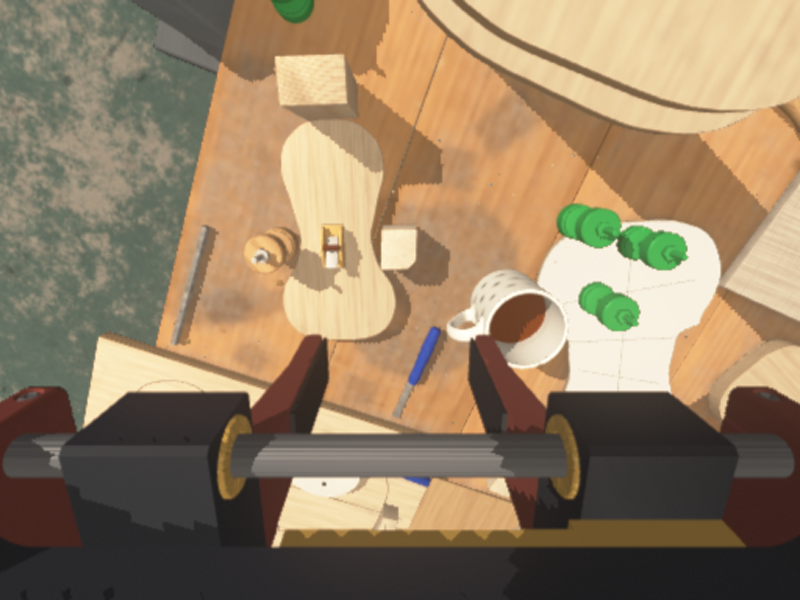

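View pics/side21.png

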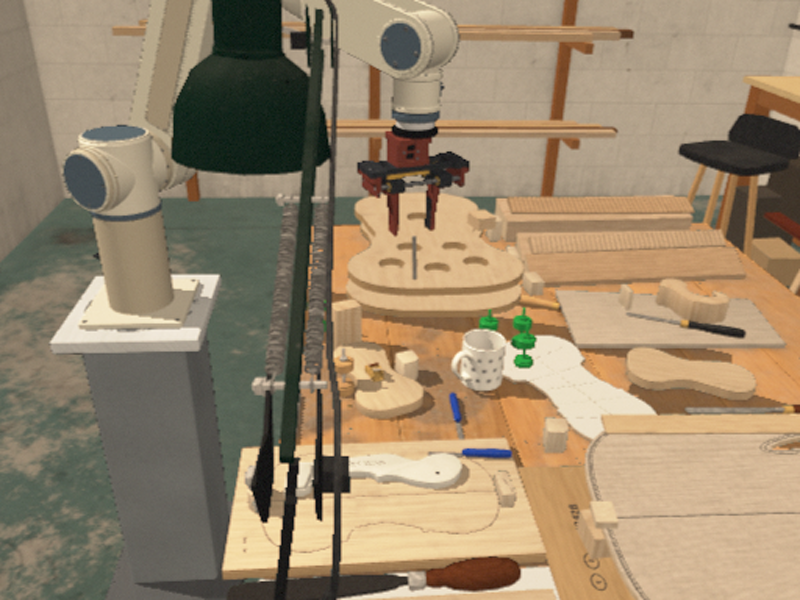

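View pics/scene21.png

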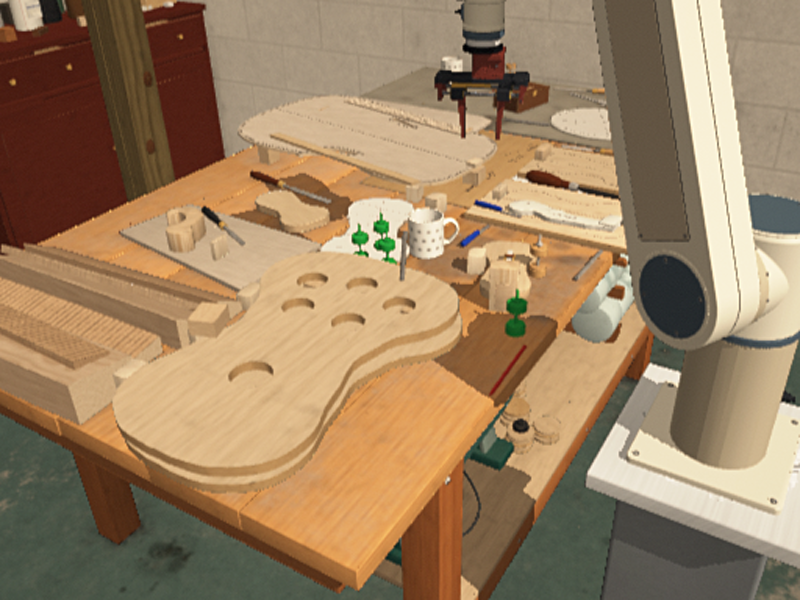

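```bash
python3 - <<'E'
from h import *
w=cam("wrist");k=.64; X=np.array([-.3535,.9354]);Y=np.array([-.9354,-.3535]);o=np.array([504.7,-332.5])
def f(n,u,v,z):
    p=ray(w,u*k-.2,v*k-.2,z)[:2]-o; print(n,(p@X).round(1),(p@Y).round(1))
f("apex",333,120,20);f("butt",340,340,20);f("wideL",282,295,20);f("wideR",396,295,20);f("narL",280,165,20);f("narR",383,165,20);f("waistL",296,245,20);f("waistR",376,245,20)
f("plane TL",322,225,40);f("plane TR",344,225,40);f("pl BR",343,268,40);f("pl BL",322,268,40)
for p in[(275,58),(345,54),(352,103),(283,107)]: f("neck top",*p,98)
for p in[(382,228),(417,228),(416,262),(382,268)]: f("block top",*p,44)
f("clamp disc",264,252,68);f("clamp lower L",270,230,18);f("lowR",299,245,9)
E
```

```text
apex 118.3 -5.2
butt -116.7 -2.0
wideL -62.4 60.2
wideR -62.9 -66.7
narL 75.9 50.8
narR 75.6 -54.1
waistL -6.3 40.5
waistR -6.6 -45.4
plane TL 17.5 7.8
plane TR 17.4 -14.5
pl BR -27.2 -11.6
pl BL -27.1 10.2
neck top 155.1 26.9
neck top 157.8 -28.1
neck top 122.5 -32.3
neck top 119.7 23.5
block top 14.8 -53.1
block top 14.6 -88.2
block top -20.2 -87.5
block top -26.4 -52.5
clamp disc -4.7 59.9
clamp lower L 9.6 67.6
lowR -8.2 40.0
```

All four pieces measure well inside their limits relative to the mould, and the fingers are open and well clear. Handing in.

```bash
python3 -c "
from workcell import ctrl
o=ctrl.get_obs();print(o['t'],o['ee_pos'],o['width']);print(ctrl.close_job())"
```

```text
32.6 [ 571.37661565 -313.68354048  306.68333758] 60.257452590156404
the job is handed in; nothing more can be done
None
```

The glue-up is laid out round the small mould and handed in at t = 32.6 s, with the gripper open and clear above everything; no verdict is reported back. I moved the neck block first, then the plane, the natural-wood clamp and the chunky block.

My last wrist-camera check, in the mould frame and corrected to the mould edges seen in the same picture:

| Piece | x (mm) | y (mm) | Allowed x | Allowed y |
|---|---|---|---|---|
| Neck block | 139 | 0 | 128 to 154 | -13 to 13 |
| Spool clamp | -5 | 63 | -21 to 9 | 50 to 80 |
| Chunky block | -5 | -68 | -21 to 9 | -85 to -50 |
| Plane | -5 | 1 | -19 to 7 | -13 to 13 |

The neck block and plane lie within about 4° of square, and all four pieces looked upright. The mug, rod and file look unmoved in the pictures; I did not measure them.

Two things did not agree:
- **Wrist camera:** it showed the mould's centre line about 3 mm to the right of where the fixed cameras put it. It showed the placed pieces shifted by about as much, so I took it for calibration bias.
- **Clamp pickup:** the cameras differed by up to about 10 mm on where the clamp stood before I lifted it. Closer looks cut that to about 3 mm, and the grip closed on its full 38 mm diameter.

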